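Stack a flow cell on its sloping assembly stand

ROBOT

A 7-joint arm with a two-finger parallel gripper is mounted at the origin on a cart in front of the work surface, level with it; the furniture and walls round the work are solid. World frame = base frame: x ahead of the robot, y to its left, z up, the work surface at z = 0. Lengths are in m, angles in rad, forces in N, time in s.
With the tool pointing down it reaches from about 0.4 to 0.875 m from the base axis. Payload 6.5 kg.
Tool frame: the origin (TCP) lies at the very end of the fingers, on their centre line; the grasp point (between the pads) lies 19 mm behind it; z points along the fingers, y is the direction in which the jaws open and shut (so a half turn about z gives the same grasp; the last joint's range is limited). The gripper opens to 85 mm and grips with 20 to 120 N. Pads are 22 mm wide; open, the fingers measure 114 mm over their backs; the gripper's body (76 mm by 85 mm) begins 54 mm behind the grasp point. The pads swing forward as they close: fully open they stand 13 mm farther back than shut.
Start: joints at [1.037, 0.536, -0.004, 1.538, 0.003, 1.067, -0.071], TCP at [0.293, -0.58, 0.207] pointing down, gripper open.
Joint ranges: [-2.7, 2.7], [-0.37, 2.16], [-1.27, 1.26], [0.24, 2.4], [-1.31, 4.45], [0.19, 1.91], [-2.76, 2.76]. Speed limits (rad/s): [2.39, 2.39, 3.14, 3.14, 3.14, 3.14, 3.14].

INTERFACE

Orientations are given as [roll, pitch, yaw] about the fixed x, y, z axes, in that order (R = Rz(yaw) Ry(pitch) Rx(roll)).
In Python, from bench import env, vision gives the robot as it stands.
- The arm moves only by the tool servo_tool, never from a script. Its argument "deltas" is text: rows parted by semicolons, each of 7 numbers parted by spaces: the closure, from -1 (fully open) to 1 (shut), then the shift along the tool's x, y, z in m, then the turn, a rotation vector about the tool's x, y, z in rad. A call has exactly 8 rows; each row shifts and turns the pose as measured when the row begins, along the tool's axes as they then stand; what a row does not reach is not made up. A row lasts 1/12 s, in which the tool goes at most 41.7 mm and 7.16 degrees, less where a joint would pass 70% of its speed; a pose out of reach is approached as far as the arm can. A call is refused whole if a number of a shift passes 0.0417 or a number of a turn 0.125, either way. A call with a gripper value outside its range is refused whole. The fingers move at their own pace and stop on an object; "grip_force" is the grip in N (left out, the last holds). Time passes only in rows, so rows that do not move let the fingers close, or fill a call up. It gives the time, the measured TCP pose, the force and the opening at its end, in the units of the state.
- env.get_state(): the state, without advancing time (a new reading comes with each control period).
- vision.read_camera(name): name is "side" or "top"; returns a dict with "color" (384x512x3 uint8, red, green, blue), "K" (3x3 intrinsics, pixels), "k1" (the pictures are not rectified: a ray, as slopes to the right and down, at radius r is drawn at 1 + k1 r^2 times it, then the intrinsics apply), "rvec" (rotation vector, rad) and "tvec" (3), from world to camera coordinates, as OpenCV has them. Camera axes: x right, y down, z forward; pixel columns grow to the right and rows downward; lengths in m; the calibration is good to about 2 mm. A picture is of the moment at which its call begins. There is no depth.
- env.finish_job(): hands the job in, once; it reports no verdict.
The state is a dict: "t": time; "q": joint angles; "dq": joint speeds; "joint_torque": joint torques, N m; "ee_pos": TCP position; "orientation": TCP orientation; "contact_force": force on the tool from outside, world axes, zero at the start; "ft_torque": the same for the moment, N m; "gripper_width": finger opening in m.
Only numpy, scipy, OpenCV 4.12 (cv2) and the standard library are available. Lean on these libraries where they do the work, as an engineer would, in place of code of your own. Each camera call takes 0.05 s, during which the arm holds its last target. There are 200 camera calls.

TASK

Put the flow cell together on its sloping assembly stand, ready for bolting. First lay the white spacer frame flat on the bed, its long sides running up the slope, between the low corner stops and down against the ledge; then lay the grey cover plate on top of it, wide side across the slope, flat between the high corner stops and down against the ledge. Let go of both, and leave the beaker, the dropper bottle and the tweezers where they are.

Things in the scene. Friction and masses are not known exactly. Their poses are not given: they have to be found in the camera images.
- bed: Sloping grey metal bed of the fixed assembly stand, 116 mm (up the slope) x 136 mm (across), rising at 30 degrees away from the robot and to its left. Origin: on its upper face where the centre of the spacer's underside belongs, 85 mm above the worktop. x points up the slope, y across it, z square out of the face. Its upper end is open. Black plastic stops stand on it.
- ledge (a point): Middle of the ledge at the bed's lower end, on the bed's face: two black blocks, 20 mm high, at 11 to 41 mm either side of the middle. Their upslope faces lie at bed x = -38.5 mm up to 14 mm above the bed; from there to the top they slope back by 4 mm as a lead-in. A plate laid flat on the slope may stay where it is put or slide down to the ledge; it can be slid down against it.
- low_stop (a point): Guide face, on the bed's face, of the +y low corner stops (bed y = +29.75 mm; the others at -29.75 mm). Each of the four black stepped corner stops spans 24 to 38 mm up or down the slope from the bed's origin; the low inner step is 8 mm high and leaves the spacer 2.75 mm free on either side. Between them, 24 mm up and down from the origin, the bed is bare: room for fingers.
- high_stop (a point): Guide face of the +y high corner stops (bed y = +51 mm; the others at -51 mm), at the level of the bed's face. The high outer step is 20 mm high, from 14 mm up it slopes back by 4 mm as a lead-in; it leaves the cover 3 mm free on either side.
- spacer: White plastic frame, 76 mm (its x) x 54 mm (its y) x 10 mm (z), 0.06 kg, with a 52 x 30 mm window; the frame is 12 mm wide all round. Starts flat on the worktop at one side of the stand. Origin: centre of the underside. Alike after a half turn. In place its origin meets the bed's, axes alike; it then touches or nearly touches the ledge.
- cover: Grey plastic plate, 76 mm (its x) x 96 mm (its y) x 8 mm (z), 0.16 kg; black terminal block to hold it by on mid-top (28 along x, 22 along y, 8 to 34 mm above the underside), steel hose nipples, 13 mm thick, 31 mm high, at x = +-27 mm. Starts flat, block up, at the other side. Origin: centre of the underside. Alike after a half turn. In place: 10 mm above the bed's origin along the bed's z.
- beaker: Glass beaker, 59 mm wide, 71 mm high, standing behind the work at the left; bystander. Origin: centre of the underside.
- dropper_bottle: White dropper bottle with a blue tip, 31 mm wide, 94 mm high, standing behind the work at the right; bystander. Origin: centre of the underside.
- tweezers: Steel tweezers, 124 mm long (its y), 14 mm wide, 9 mm high, lying near the front edge of the worktop; bystander. Origin: centre of the underside.
There are look-alikes about, which are no part of the job. Several things have the shape of the cover; the one meant has the colours described above.

How it is judged:
By the outcome, as a careful person would: the job done as asked, in the order asked, and still so for the second after the job is handed in, with the robot touching nothing.
It also fails if it takes over 61 s, if anything falls off the work surface, if the arm or the gripper's body presses on something with over 40 N, if the wrist force passes 120 N, or if a joint passes its speed limit or range.

## Working session

There is one attempt and no reset: what is moved stays moved. The work goes in short steps, Python scripts to look and compute and a tool call to move; the robot and the scene stay as the last step left them, time stands still between calls to the robot, and variables do not carry over. Pictures are saved under pics/ and viewed, about 8 in all and at most 12, crops included, and the job is handed in when it is done.

Besides the shell and the picture viewer there is one more tool, called after "Request:" by a JSON object that holds its "api" and its "payload", one argument or row to a line. servo_tool: Moves the arm, as the interface text tells. Its arguments: {"type":"object","properties":{"deltas":{"type":"string"},"grip_force":{"type":"number"}},"required":["deltas"]}

```bash
mkdir -p pics; ls
cat > h.py <<'E'
import numpy as np, cv2
from bench import env, vision
from scipy.spatial.transform import Rotation as R
def snap(n,f):
    c=vision.read_camera(n); cv2.imwrite('pics/'+f,c['color'][:,:,::-1]); np.savez('pics/'+f+'.npz',**c); return c
E
python3 - <<'E'
from h import *
for n in('top','side'):
    c=snap(n,n+'0.png'); print(n,c['K'].tolist(),c['k1'],c['rvec'],c['tvec'], -R.from_rotvec(np.ravel(c['rvec'])).inv().apply(np.ravel(c['tvec'])))
print(env.get_state())
a=cv2.imread('pics/top0.png');b=cv2.imread('pics/side0.png')
cv2.imwrite('pics/t2.png',cv2.resize(a,(800,600)));cv2.imwrite('pics/s2.png',cv2.resize(b,(800,600)))
E
```

```text
pics
top [[464.8731597006904, 0.0, 253.4243627856271], [0.0, 464.8731597006904, 188.09545615270164], [0.0, 0.0, 1.0]] 0.02584119273922181 [ 1.5694577  -2.2590911   0.63424111] [0.03760764 0.54963043 1.69077687] [-0.38453564  0.16915323  1.72793342]
side [[437.02029962159156, 0.0, 252.05905064940325], [0.0, 437.02029962159156, 189.10377765761413], [0.0, 0.0, 1.0]] -0.00018056436832236032 [ 0.39911669 -2.66727583  1.34406525] [0.4853033  0.25178472 1.23512621] [0.22361006 0.94816541 0.9356455 ]
{'t': 0.1, 'q': array([ 1.03678524,  0.53710234, -0.00445048,  1.53875881,  0.00263097,
        1.06731574, -0.07122454]), 'dq': array([ 0.00075852, -0.00098662,  0.00054768, -0.00220309, -0.00036037,
       -0.00055776, -0.00187124]), 'joint_torque': array([ 2.47656339e-03, -5.84566104e+01,  1.05170745e+00, -2.59778273e+01,
        1.25937047e-02,  4.57055576e-03,  6.39381327e-06]), 'ee_pos': array([ 0.29281634, -0.57962996,  0.20619894]), 'orientation': array([-3.14002000e+00,  1.37669018e-04,  4.67883492e-01]), 'contact_force': array([-0.27668853,  0.19172177,  0.25919147]), 'ft_torque': array([ 0.0166199 , -0.04302449, -0.00639957]), 'gripper_width': 0.08556738475868694}
```

View pics/t2.png

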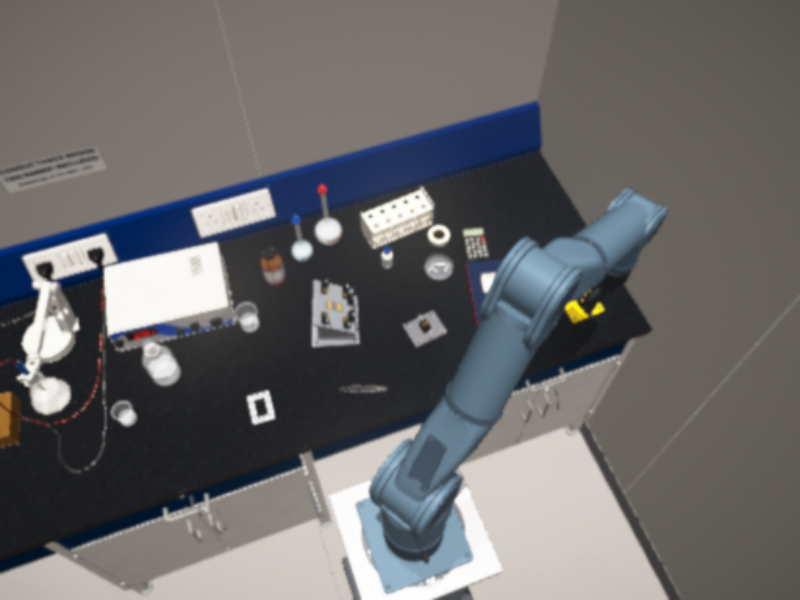

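View pics/s2.png

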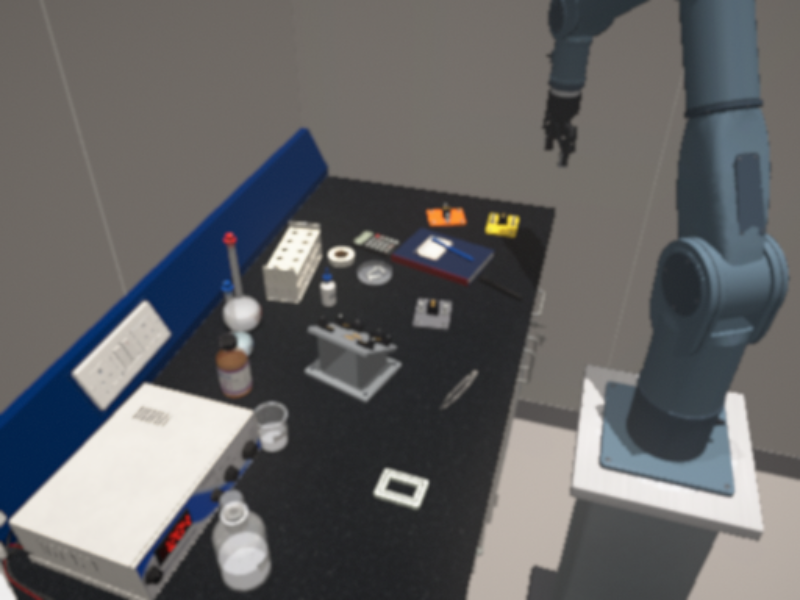

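Run:
```python
import cv2,numpy as np
t=cv2.imread('pics/top0.png');s=cv2.imread('pics/side0.png')
def crop(a,x,y,w,h,k):return cv2.resize(a[y:y+h,x:x+w],None,fx=k,fy=k,interpolation=cv2.INTER_CUBIC)
# row1: stand top 190..230 , stand side
A=crop(t,190,170,50,60,8);B=crop(s,190,195,50,60,8) if 0 else crop(s,190,195,50,60,8)
cv2.imwrite('pics/stand.png',np.hstack([A[:480],crop(s,190,197,70,60,5.714)[:342].copy() if 0 else B]))
L=[crop(t,150,245,40,30,10),crop(t,252,194,40,30,10),crop(s,234,294,48,36,8.3333)[:300,:400],crop(s,256,184,40,30,10)]
cv2.imwrite('pics/parts.png',np.vstack([np.hstack(L[:2]),np.hstack(L[2:])]))
```

```text
(no output)
```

View pics/stand.png

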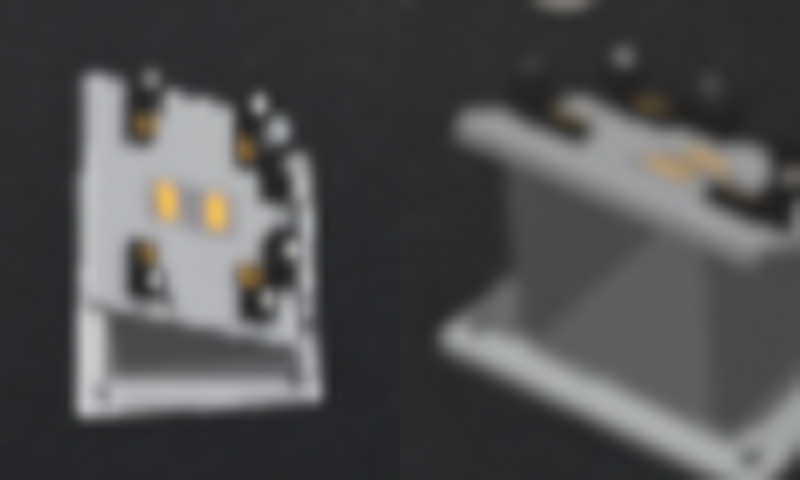

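View pics/parts.png

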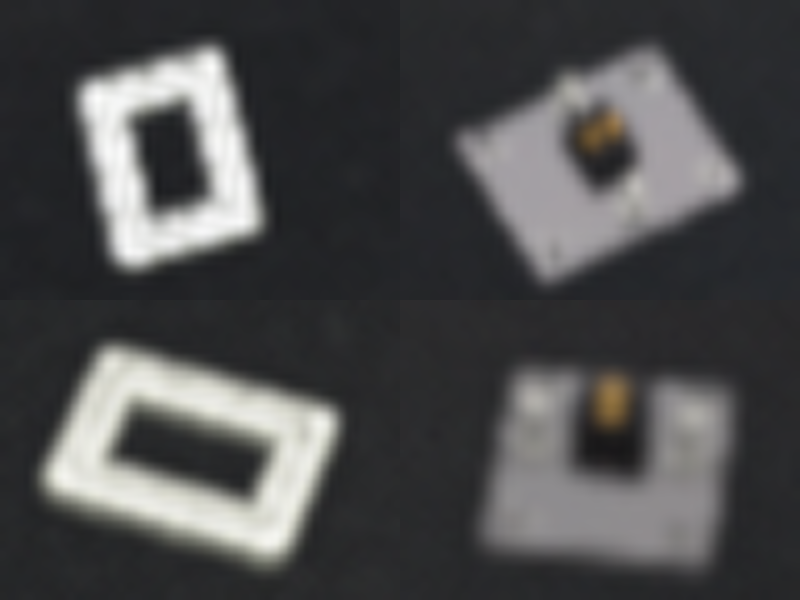

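```bash
cat >> h.py <<'E'
def load(f): return dict(np.load('pics/'+f+'.png.npz'))
def proj(c,P):
    P=np.atleast_2d(P); d=R.from_rotvec(np.ravel(c['rvec'])).apply(P)+np.ravel(c['tvec']); s=d[:,:2]/d[:,2:]
    s=s*(1+float(c['k1'])*(s**2).sum(1,keepdims=True)); K=c['K']; return s*[K[0,0],K[1,1]]+[K[0,2],K[1,2]]
def ray(c,uv,z):
    K=c['K'];k=float(c['k1']); s0=(np.atleast_2d(uv)-[K[0,2],K[1,2]])/[K[0,0],K[1,1]]; s=s0.copy()
    for _ in range(10): s=s0/(1+k*(s**2).sum(1,keepdims=True))
    r=R.from_rotvec(np.ravel(c['rvec'])).inv(); o=r.apply(-np.ravel(c['tvec'])); d=r.apply(np.c_[s,np.ones(len(s))])
    return o+d*((z-o[2])/d[:,2:])
E
python3 - <<'E'
from h import *
for n,box in(('top',(190,170,50,60)),('side',(190,195,70,62))):
    c=load(n+'0');x,y,w,h=box;a=c['color'][y:y+h,x:x+w].astype(int)
    w_=np.clip(a[...,0]-a[...,2]-25,0,None)
    n_,lab,st,ce=cv2.connectedComponentsWithStats((w_>10).astype('uint8'))
    for i in range(1,n_):
        m=(lab==i);yy,xx=np.nonzero(m);ww=w_[m];print(n,m.sum(),np.round([x+(xx*ww).sum()/ww.sum(),y+(yy*ww).sum()/ww.sum()],2),a[m].mean(0).round())
# parts, hand corners
g=lambda L,x,y,k:[((u+.5)/k-.5+x,(v+.5)/k-.5+y) for u,v in L]
T=load('top0');S=load('side0')
for nm,c,L,z in(('spT',T,g([(76,86),(220,40),(267,233),(120,274)],150,245,10),.01),('spS',S,g([(105,42),(344,105),(290,250),(40,170)],234,294,8.3333),.01),
 ('cvT',T,g([(455,130),(655,40),(745,185),(545,286)],252-40,194,10),.008),('cvS',S,g([(513,65),(737,82),(712,260),(480,242)],256-40,184,10),.008)):
    p=ray(c,L,z)[:,:2];print(nm,(p*1000).round(1).tolist(),'ctr',(p.mean(0)*1000).round(1),'len',(np.linalg.norm(np.roll(p,-1,0)-p,axis=1)*1000).round(1))
    e=np.roll(p,-1,0)-p;print(' ang',np.degrees(np.arctan2(e[:,1],e[:,0])).round(1))
s=cv2.resize(S['color'][195:257,190:262,::-1],None,fx=10,fy=9.6,interpolation=cv2.INTER_CUBIC);s=cv2.resize(S['color'][195:255,190:265,::-1],None,fx=10,fy=10,interpolation=cv2.INTER_CUBIC)
cv2.imwrite('pics/ss.png',s)
E
```

```text
top 5 [207.66 185.32] [118. 100.  73.]
top 5 [220.29 188.24] [105.  85.  55.]
top 18 [210.36 194.68] [201. 172. 126.]
top 16 [216.54 196.04] [205. 174. 123.]
top 2 [208.  201.4] [116.  96.  66.]
top 7 [220.66 204.07] [122. 101.  70.]
side 17 [225.33 215.1 ] [165. 146. 118.]
spT [[461.6, 279.5], [460.8, 220.5], [374.4, 224.6], [378.1, 282.8]] ctr [418.7 251.8] len [59.1 86.5 58.4 83.6]
 ang [-90.8 177.3  86.4  -2.2]
spS [[455.5, 224.5], [376.4, 226.1], [378.4, 283.2], [459.7, 277.5]] ctr [417.5 252.8] len [79.1 57.1 81.5 53.2]
 ang [178.8  87.9  -4.  -94.6]
cvT [[522.5, -169.7], [533.8, -265.6], [454.8, -274.7], [439.7, -178.6]] ctr [ 487.7 -222.1] len [96.6 79.6 97.2 83.2]
 ang [ -83.2 -173.4   98.9    6.2]
cvS [[531.4, -260.6], [453.0, -274.4], [438.7, -174.7], [515.6, -160.9]] ctr [ 484.7 -217.6] len [ 79.6 100.7  78.2 100.9]
 ang [-170.    98.2   10.2  -81. ]
```

View pics/ss.png

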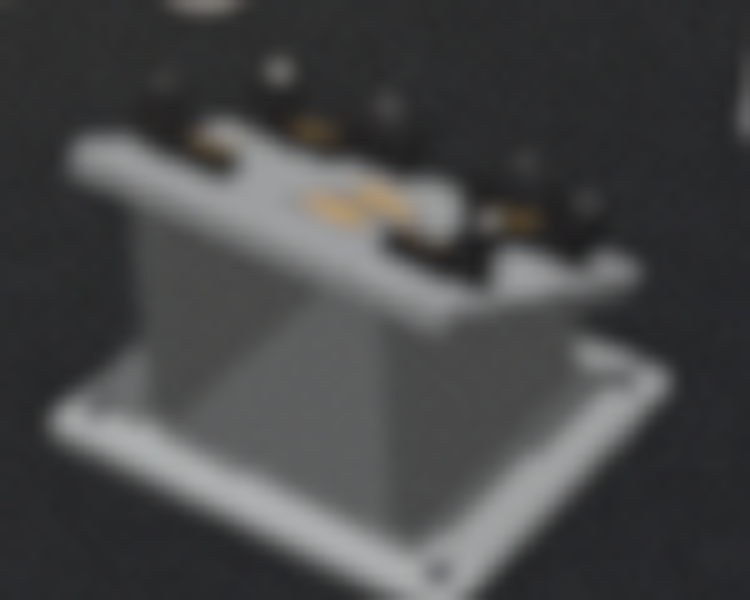

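```bash
cat > fit.py <<'E'
from h import *
from scipy.optimize import least_squares
T=load('top0');S=load('side0')
g=lambda L,x,y,k:np.array([((u+.5)/k-.5+x,(v+.5)/k-.5+y) for u,v in L])
pt=g([(145,125),(245,149),(148,253),(248,276),(85,73),(85,305)],190,170,8)
pt[[0,1]]=[[207.66,185.32],[220.29,188.24]];pt[3]=[220.66,204.07]
ps=g([(208,143),(315,130),(430,245),(520,217),(72,140),(435,308)],190,195,10)
def bedR(psi): return R.from_euler('z',psi)*R.from_euler('y',-np.pi/6)
def mod(a,b,xu,z): return np.array([[a,-b,z],[-a,-b,z],[a,b,z],[-a,b,z],[xu,-.068,0],[xu,.068,0]])
def res(p,which=(0,1)):
    x,y,psi,a,b,xu=p[:6]; W=bedR(psi).apply(mod(a,b,xu,.008))+[x,y,.085]
    return np.concatenate([(proj(c,W)-q).ravel() for i,(c,q) in enumerate(((T,pt),(S,ps))) if i in which])
if __name__=='__main__':
    for w in((0,),(1,),(0,1)):
        f=least_squares(res,[.55,.03,1.3,.031,.035,.06],args=(w,),loss='soft_l1');print(w,f.x.round(4),np.degrees(f.x[2]).round(1),res(f.x,w).round(1))
E
python3 fit.py
```

```text
(0,) [ 0.593  -0.0042  1.2824  0.0286  0.0379  0.0587] 73.5 [ 0.   0.1 -0.1  0.1 -0.1  0.2  0.1  0.  -0.1 -0.   0.1 -0.4]
(1,) [ 5.9130e-01 -1.0000e-04  1.2701e+00  2.8100e-02  4.0100e-02  6.0000e-02] 72.8 [ 0.2 -0.2 -0.2 -0.  -0.4 -0.6  0.3  0.7 -0.3 -0.1  0.4  0.3]
(0, 1) [ 0.5924 -0.0024  1.2767  0.0285  0.0393  0.0584] 73.1 [-0.3  0.1 -0.4  0.1 -0.5  0.7 -0.4  0.6 -0.3  0.2 -0.3 -0.1  0.3 -0.6
 -0.1 -0.4 -0.7 -1.3  0.  -0.1 -0.1 -0.5  0.8 -0.4]
```

```bash
cat > plan.py <<'E'
from h import *
import sys
BED=np.array([.5925,-.0025,.085]);PSI=np.radians(73.2)
BR=R.from_euler('z',PSI)*R.from_euler('y',-np.pi/6)
SEAT=BR*R.from_euler('x',np.pi)          # tool = (bx,-by,-bz)
def down(hy): return R.from_euler('z',np.radians(hy+90))*R.from_euler('x',np.pi)  # tool y heading
def bed(x,y,z): return BED+BR.apply([x,y,z])
def cur():
    s=env.get_state(); return s,np.array(s['ee_pos']),R.from_euler('xyz',s['orientation'])
def plan(wps,grip,vmax=.038,wmax=.115,start=None):
    s,p,r=cur()
    print('t',round(s['t'],2),'p',p.round(4),'F',s['contact_force'].round(1),'w',round(s['gripper_width'],4),'q',s['q'].round(2))
    rows=[]
    for tp,tr in wps:
        tp=np.array(tp);dv=(r.inv()*tr).as_rotvec();n=max(1,int(np.ceil(max(np.linalg.norm(tp-p)/vmax,np.linalg.norm(dv)/wmax))))
        print(' leg',n,(r.inv().apply(tp-p)*1000).round(1),dv.round(3))
        for i in range(n):
            ri=r*R.from_rotvec(dv*i/n); rows.append(np.r_[grip,ri.inv().apply((tp-p)/n),dv/n])
        p,r=tp,tr
    rows+= [np.r_[grip,np.zeros(6)]]*(-len(rows)%8)
    for k in range(0,len(rows),8): print('; '.join(' '.join(f'{v:.4f}'.rstrip('0').rstrip('.').replace('-0','-0') or '0' for v in q) for q in rows[k:k+8]).replace('-0 ','0 '))
E
python3 - <<'E'
from plan import *
G=down(87.3)
m=(cur()[2]*R.from_rotvec([0,0,-1.2]))
plan([((.50,-.2,.25),m),((.418,.252,.12),G)],-1)
E
```

```text
t 0.1 p [ 0.2928 -0.5796  0.2062] F [-0.3  0.2  0.3] w 0.0856 q [ 1.04  0.54 -0.    1.54  0.    1.07 -0.07]
 leg 12 [ 356.1 -245.5  -43.5] [ 0.   0.  -1.2]
 leg 13 [457.6 -37.7 130.7] [ 0.    -0.002 -1.427]
-1 0.0297 -0.0205 -0.0036 0 0 -0.1; -1 0.0316 -0.0174 -0.0036 0 0 -0.1; -1 0.0331 -0.0142 -0.0036 0 0 -0.1; -1 0.0344 -0.0108 -0.0036 0 0 -0.1; -1 0.0353 -0.0073 -0.0036 0 0 -0.1; -1 0.0359 -0.0037 -0.0036 0 0 -0.1; -1 0.036 -0.0001 -0.0036 0 0 -0.1; -1 0.0359 0.0035 -0.0036 0 0 -0.1
-1 0.0353 0.007 -0.0036 0 0 -0.1; -1 0.0345 0.0105 -0.0036 0 0 -0.1; -1 0.0332 0.0139 -0.0036 0 0 -0.1; -1 0.0317 0.0172 -0.0036 0 0 -0.1; -1 0.0352 -0.0029 0.0101 0 -0.0001 -0.1097; -1 0.0353 0.001 0.01 0 -0.0001 -0.1097; -1 0.035 0.0048 0.01 0 -0.0001 -0.1097; -1 0.0343 0.0086 0.01 0 -0.0001 -0.1097
-1 0.0331 0.0123 0.01 0 -0.0001 -0.1097; -1 0.0316 0.0159 0.01 0 -0.0001 -0.1097; -1 0.0296 0.0192 0.01 0 -0.0001 -0.1097; -1 0.0273 0.0224 0.01 0 -0.0001 -0.1097; -1 0.0247 0.0252 0.01 0 -0.0001 -0.1097; -1 0.0218 0.0278 0.01 0 -0.0001 -0.1097; -1 0.0186 0.03 0.01 0 -0.0001 -0.1097; -1 0.0152 0.0319 0.01 0 -0.0001 -0.1097
-1 0.0117 0.0334 0.01 0 -0.0001 -0.1097; -1 0 0 0 0 0 0; -1 0 0 0 0 0 0; -1 0 0 0 0 0 0; -1 0 0 0 0 0 0; -1 0 0 0 0 0 0; -1 0 0 0 0 0 0; -1 0 0 0 0 0 0
```

Request:
{"api": "servo_tool", "payload": {
  "deltas": "-1 0.0297 -0.0205 -0.0036 0 0 -0.1; -1 0.0316 -0.0174 -0.0036 0 0 -0.1; -1 0.0331 -0.0142 -0.0036 0 0 -0.1; -1 0.0344 -0.0108 -0.0036 0 0 -0.1; -1 0.0353 -0.0073 -0.0036 0 0 -0.1; -1 0.0359 -0.0037 -0.0036 0 0 -0.1; -1 0.036 0 -0.0036 0 0 -0.1; -1 0.0359 0.0035 -0.0036 0 0 -0.1",
  "grip_force": 40
}}

```text
t: 0.77
ee_pos: [0.4243, -0.3225, 0.2305]
orientation: [-3.131, 0.003, 1.285]
contact_force: [-0.0, -0.8, 0.1]
gripper_width: 0.0854
```

Request:
{"api": "servo_tool", "payload": {
  "deltas": "-1 0.0353 0.007 -0.0036 0 0 -0.1; -1 0.0345 0.0105 -0.0036 0 0 -0.1; -1 0.0332 0.0139 -0.0036 0 0 -0.1; -1 0.0317 0.0172 -0.0036 0 0 -0.1; -1 0.0352 -0.0029 0.001 0 0 -0.11; -1 0.0353 0.001 0.001 0 0 -0.11; -1 0.035 0.0048 0.001 0 0 -0.11; -1 0.0343 0.0086 0.001 0 0 -0.11"
}}

```text
t: 1.43
ee_pos: [0.4623, -0.0417, 0.2408]
orientation: [-3.135, -0.006, 2.17]
contact_force: [0.3, 0.9, -0.1]
gripper_width: 0.0856
```

Run:
```python
from plan import *
plan([((.418,.252,.10),down(87.3))],-1)
```

```text
t 1.43 p [ 0.4623 -0.0417  0.2408] F [ 0.3  0.9 -0.1] w 0.0856 q [ 0.51  0.23 -0.59  1.94  0.15  1.02  0.45]
 leg 9 [266.7 130.  141.6] [-0.003 -0.009 -0.924]
-1 0.0296 0.0144 0.0157 -0.0003 -0.0009 -0.1027; -1 0.028 0.0174 0.0157 -0.0003 -0.0009 -0.1027; -1 0.0261 0.0202 0.0157 -0.0003 -0.0009 -0.1027; -1 0.0239 0.0227 0.0157 -0.0003 -0.0009 -0.1027; -1 0.0215 0.0251 0.0157 -0.0003 -0.0009 -0.1027; -1 0.0188 0.0271 0.0157 -0.0003 -0.0009 -0.1027; -1 0.0159 0.0289 0.0156 -0.0003 -0.0009 -0.1027; -1 0.0129 0.0304 0.0156 -0.0003 -0.0009 -0.1027
-1 0.0097 0.0315 0.0156 -0.0003 -0.0009 -0.1027; -1 0 0 0 0 0 0; -1 0 0 0 0 0 0; -1 0 0 0 0 0 0; -1 0 0 0 0 0 0; -1 0 0 0 0 0 0; -1 0 0 0 0 0 0; -1 0 0 0 0 0 0
```

Excellent tracking (~95%).

Request:
{"api": "servo_tool", "payload": {
  "deltas": "-1 0.0296 0.0144 0.014 0 -0.001 -0.103; -1 0.028 0.0174 0.014 0 -0.001 -0.103; -1 0.0261 0.0202 0.0157 0 -0.001 -0.103; -1 0.0239 0.0227 0.0157 0 -0.001 -0.103; -1 0.0215 0.0251 0.0157 0 -0.001 -0.103; -1 0.0188 0.0271 0.0157 0 -0.001 -0.103; -1 0.0159 0.0289 0.0156 0 -0.001 -0.103; -1 0.0129 0.0304 0.0156 0 -0.001 -0.103"
}}

```text
t: 2.1
ee_pos: [0.4155, 0.2294, 0.1163]
orientation: [-3.138, 0.007, 3.034]
contact_force: [0.9, 0.3, 0.6]
gripper_width: 0.0855
```

Run:
```python
from plan import *
plan([((.418,.252,.05),down(87.3))],-1)
```

```text
t 2.1 p [0.4155 0.2294 0.1163] F [0.9 0.3 0.6] w 0.0855 q [ 0.02  0.49 -0.77  2.04  0.48  0.8   0.43]
 leg 2 [ 0.4 22.9 66.2] [-0.003  0.007 -0.06 ]
-1 0.0002 0.0115 0.0331 -0.0017 0.0034 -0.0301; -1 -0.0003 0.0114 0.0331 -0.0017 0.0034 -0.0301; -1 0 0 0 0 0 0; -1 0 0 0 0 0 0; -1 0 0 0 0 0 0; -1 0 0 0 0 0 0; -1 0 0 0 0 0 0; -1 0 0 0 0 0 0
```

Request:
{"api": "servo_tool", "payload": {
  "deltas": "-1 0 0.0115 0.015 -0.0017 0.0034 -0.03; -1 0 0.0114 0.015 -0.0017 0.0034 -0.03; -1 0 0 0.015 0 0 0; -1 0 0 0.01 0 0 0; -1 0 0 0.01 0 0 0; -1 0 0 0 0 0 0; -1 0 0 0 0 0 0; -1 0 0 0 0 0 0"
}}

```text
t: 2.77
ee_pos: [0.4114, 0.2611, 0.0448]
orientation: [3.139, -0.007, 3.115]
contact_force: [-0.1, 0.5, -0.3]
gripper_width: 0.0855
```

Run:
```python
from plan import *
plan([((.418,.252,.0),down(87.3))],-1)
t=snap('top','top1.png')['color'];s=snap('side','side1.png')['color']
a=cv2.resize(t[230:290,140:200,::-1],(400,400),interpolation=2);b=cv2.resize(s[270:330,220:280,::-1],(400,400),interpolation=2)
cv2.imwrite('pics/g1.png',np.hstack([a,b]))
```

```text
t 2.77 p [0.4114 0.2611 0.0448] F [-0.1  0.5 -0.3] w 0.0855 q [-0.11  0.63 -0.69  2.03  0.62  0.69  0.35]
 leg 2 [-7.1 -9.  44.7] [ 0.003 -0.007  0.021]
-1 -0.0036 -0.0045 0.0224 0.0013 -0.0037 0.0103; -1 -0.0035 -0.0044 0.0224 0.0013 -0.0037 0.0103; -1 0 0 0 0 0 0; -1 0 0 0 0 0 0; -1 0 0 0 0 0 0; -1 0 0 0 0 0 0; -1 0 0 0 0 0 0; -1 0 0 0 0 0 0
```

View pics/g1.png

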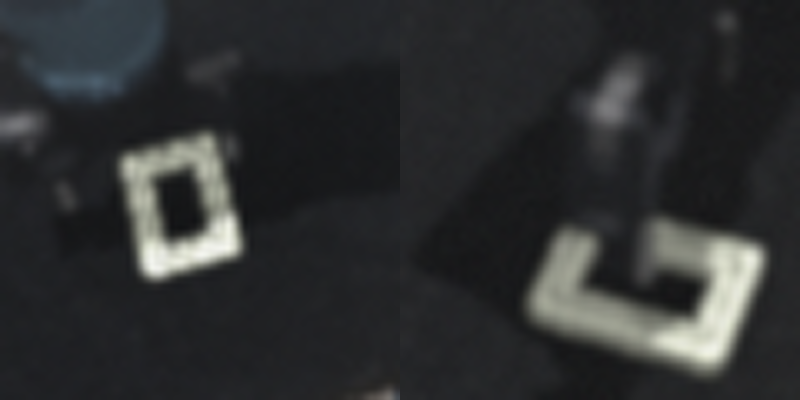

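Request:
{"api": "servo_tool", "payload": {
  "deltas": "-1 -0.0036 -0.0045 0.008 0.001 -0.004 0.01; -1 -0.0035 -0.0044 0.008 0.001 -0.004 0.01; -1 0 0 0.009 0 0 0; -1 0 0 0.009 0 0 0; -1 0 0 0.007 0 0 0; -1 0 0 0.003 0 0 0; -1 0 0 0 0 0 0; -1 0 0 0 0 0 0"
}}

```text
t: 3.53
ee_pos: [0.4208, 0.2503, -0.0029]
orientation: [3.141, 0.004, 3.091]
contact_force: [-0.1, 0.2, -0.2]
gripper_width: 0.0854
```

Run:
```python
from plan import *
plan([((.418,.252,-.001),down(87.3))],-1)
```

```text
t 3.53 p [ 0.4208  0.2503 -0.0029] F [-0.1  0.2 -0.2] w 0.0854 q [-0.16  0.71 -0.6   2.05  0.71  0.6   0.27]
 leg 1 [ 2.8  1.5 -1.9] [ 0.001  0.004 -0.004]
-1 0.0028 0.0015 -0.0019 0.001 0.0044 -0.0039; -1 0 0 0 0 0 0; -1 0 0 0 0 0 0; -1 0 0 0 0 0 0; -1 0 0 0 0 0 0; -1 0 0 0 0 0 0; -1 0 0 0 0 0 0; -1 0 0 0 0 0 0
```

Request:
{"api": "servo_tool", "payload": {
  "deltas": "-1 0.002 0.001 -0.001 0 0.003 -0.003; 1 0 0 0 0 0 0; 1 0 0 0 0 0 0; 1 0 0 0 0 0 0; 1 0 0 0 0 0 0; 1 0 0 0 0 0 0; 1 0 0 0 0 0 0; 1 0 0 0 0 0 0",
  "grip_force": 40
}}

```text
t: 4.2
ee_pos: [0.4192, 0.2527, -0.0005]
orientation: [3.139, 0.003, 3.095]
contact_force: [0.1, 0.2, -0.4]
gripper_width: 0.0006
```

Request:
{"api": "servo_tool", "payload": {
  "deltas": "1 0 0 0 0 0 0; 1 0 0 0 0 0 0; 1 0 0 0 0 0 0; 1 0 0 -0.003 0 0 0; 1 0 0 -0.005 0 0 0; 1 0 0 -0.01 0 0 0; 1 0 0 -0.01 0 0 0; 1 0 0 -0.01 0 0 0"
}}

```text
t: 4.87
ee_pos: [0.4178, 0.2519, 0.0393]
orientation: [3.141, -0.0, 3.095]
contact_force: [0.3, 0.7, 0.8]
gripper_width: -0.0
```

Run:
```python
from plan import *
t=snap('top','top2.png')['color'];s=snap('side','side2.png')['color']
a=cv2.resize(t[230:290,140:200,::-1],(400,400),interpolation=2);b=cv2.resize(s[270:330,220:280,::-1],(400,400),interpolation=2)
cv2.imwrite('pics/g2.png',np.hstack([a,b]))
plan([((.45,.22,.24),down(60)),(bed(.02,0,.11),SEAT)],1)
```

```text
t 4.97 p [0.4191 0.2528 0.0402] F [-0.1  0.1 -0.1] w -0.0001 q [-0.1   0.64 -0.67  2.04  0.63  0.68  0.34]
 leg 6 [ -33.   -30.7 -199.8] [0.003 0.002 0.477]
 leg 13 [-243.3 -158.1   49.7] [-0.35   0.442  1.308]
1 -0.0055 -0.0051 -0.0333 0.0006 0.0004 0.0795; 1 -0.0059 -0.0047 -0.0333 0.0006 0.0004 0.0795; 1 -0.0062 -0.0042 -0.0333 0.0006 0.0004 0.0795; 1 -0.0065 -0.0037 -0.0333 0.0006 0.0004 0.0795; 1 -0.0068 -0.0032 -0.0333 0.0006 0.0004 0.0795; 1 -0.007 -0.0027 -0.0333 0.0006 0.0004 0.0795; 1 -0.0187 -0.0122 0.0038 -0.027 0.034 0.1006; 1 -0.02 -0.0103 0.0029 -0.027 0.034 0.1006
1 -0.021 -0.0083 0.0019 -0.027 0.034 0.1006; 1 -0.0218 -0.0062 0.001 -0.027 0.034 0.1006; 1 -0.0223 -0.004 0.0001 -0.027 0.034 0.1006; 1 -0.0226 -0.0017 -0.0007 -0.027 0.034 0.1006; 1 -0.0226 0.0006 -0.0015 -0.027 0.034 0.1006; 1 -0.0223 0.0029 -0.0022 -0.027 0.034 0.1006; 1 -0.0219 0.0052 -0.0029 -0.027 0.034 0.1006; 1 -0.0211 0.0074 -0.0034 -0.027 0.034 0.1006
1 -0.0201 0.0096 -0.0039 -0.027 0.034 0.1006; 1 -0.0189 0.0117 -0.0043 -0.027 0.034 0.1006; 1 -0.0175 0.0136 -0.0046 -0.027 0.034 0.1006; 1 0 0 0 0 0 0; 1 0 0 0 0 0 0; 1 0 0 0 0 0 0; 1 0 0 0 0 0 0; 1 0 0 0 0 0 0
```

View pics/g2.png

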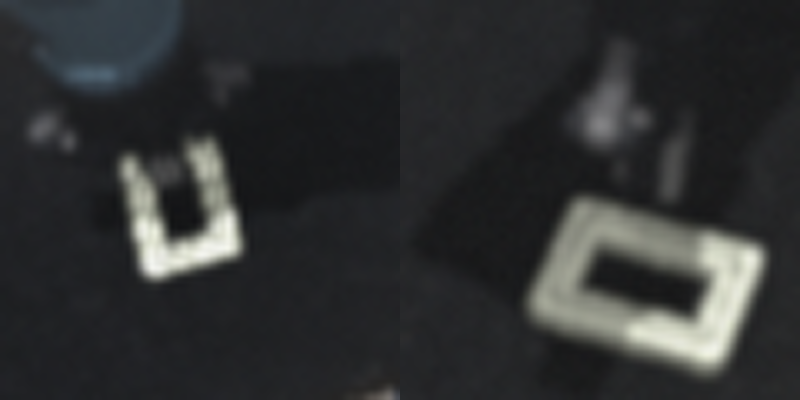

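Request:
{"api": "servo_tool", "payload": {
  "deltas": "-0.55 0 0 0 0 0 0; -0.55 0 0 0 0 0 0; -0.55 0 0 0 0 0 0; -0.55 0 0 0 0 0 0; -0.55 0 0 0 0 0 0; -0.55 0 0 0.006 0 0 0; -0.55 0 0 0.008 0 0 0; -0.55 0 0 0.008 0 0 0"
}}

```text
t: 5.63
ee_pos: [0.42, 0.2528, 0.0174]
orientation: [3.138, 0.005, 3.094]
contact_force: [0.1, 0.4, -0.8]
gripper_width: 0.066
```

Run:
```python
from plan import *
t=snap('top','top3.png')['color'];s=snap('side','side3.png')['color']
a=cv2.resize(t[230:290,140:200,::-1],(400,400),interpolation=2);b=cv2.resize(s[270:330,220:280,::-1],(400,400),interpolation=2)
b=np.clip(np.hstack([a,b]).astype(float)*1.8+20,0,255)
cv2.imwrite('pics/g3.png',b)
plan([((.418,.252,-.004),down(87.3))],-.55)
```

```text
t 5.73 p [0.4189 0.252  0.0166] F [ 0.2 -0.3 -0.1] w 0.0664 q [-0.13  0.67 -0.63  2.04  0.67  0.63  0.3 ]
 leg 1 [ 1.  -0.1 20.6] [ 0.002  0.002 -0.   ]
-0.55 0.001 -0.0001 0.0206 0.002 0.0025 -0.0003; -0.55 0 0 0 0 0 0; -0.55 0 0 0 0 0 0; -0.55 0 0 0 0 0 0; -0.55 0 0 0 0 0 0; -0.55 0 0 0 0 0 0; -0.55 0 0 0 0 0 0; -0.55 0 0 0 0 0 0[ WARN:0@3.578] global loadsave.cpp:1063 imwrite_ Unsupported depth image for selected encoder is fallbacked to CV_8U.
```

View pics/g3.png

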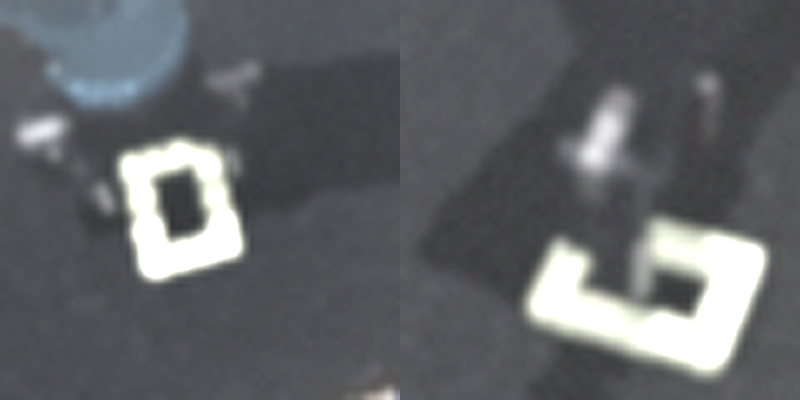

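Request:
{"api": "servo_tool", "payload": {
  "deltas": "-0.55 0.001 0 0.006 0.002 0.0025 0; -0.55 0 0 0.006 0 0 0; -0.55 0 0 0.005 0 0 0; -0.55 0 0 0.003 0 0 0; -0.55 0 0 0.002 0 0 0; -0.55 0 0 0 0 0 0; -0.55 0 0 0 0 0 0; -0.55 0 0 0 0 0 0"
}}

```text
t: 6.4
ee_pos: [0.4172, 0.2522, -0.0087]
orientation: [-3.141, -0.002, 3.095]
contact_force: [0.3, 0.7, 0.1]
gripper_width: 0.0659
```

Request:
{"api": "servo_tool", "payload": {
  "deltas": "-0.55 0 0 0.001 0 0 0; -0.55 0 0 0.001 0 0 0; -0.55 0 0 0 0 0 0; -0.52 0 0 0 0 0 0; -0.48 0 0 0 0 0 0; -0.45 0 0 0 0 0 0; -0.45 0 0 0 0 0 0; -0.45 0 0 0 0 0 0"
}}

```text
t: 7.07
ee_pos: [0.418, 0.2525, -0.01]
orientation: [3.141, -0.0, 3.095]
contact_force: [0.8, -0.4, 0.3]
gripper_width: 0.062
```

Request:
{"api": "servo_tool", "payload": {
  "deltas": "-0.4 0 0 0 0 0 0; -0.35 0 0 0 0 0 0; -0.3 0 0 0 0 0 0; -0.25 0 0 0 0 0 0; -0.2 0 0 0 0 0 0; 0 0 0 0 0 0 0; 0.2 0 0 0 0 0 0; 1 0 0 0 0 0 0",
  "grip_force": 40
}}

```text
t: 7.73
ee_pos: [0.418, 0.2525, -0.0099]
orientation: [3.141, -0.0, 3.095]
contact_force: [0.1, -0.9, -0.0]
gripper_width: 0.0235
```

Run:
```python
from plan import *
t=snap('top','top4.png')['color'];s=snap('side','side4.png')['color']
a=cv2.resize(t[230:290,140:200,::-1],(400,400),interpolation=2);b=cv2.resize(s[270:330,220:280,::-1],(400,400),interpolation=2)
b=np.clip(np.hstack([a,b]).astype(float)*1.8+20,0,255).astype('uint8')
cv2.imwrite('pics/g4.png',b)
plan([((.418,.252,-.004),down(87.3))],-.55)
s=env.get_state();print(s['joint_torque'].round(1),s['contact_force'])
```

```text
t 7.83 p [ 0.418   0.2525 -0.01  ] F [ 0.4  0.  -0.8] w 0.0081 q [-0.17  0.72 -0.59  2.05  0.72  0.59  0.26]
 leg 1 [-0.1 -0.5 -6. ] [ 0. -0.  0.]
-0.55 -0.0001 -0.0005 -0.006 0.0001 -0.0001 0.0002; -0.55 0 0 0 0 0 0; -0.55 0 0 0 0 0 0; -0.55 0 0 0 0 0 0; -0.55 0 0 0 0 0 0; -0.55 0 0 0 0 0 0; -0.55 0 0 0 0 0 0; -0.55 0 0 0 0 0 0
[  0.  -50.2  -8.4 -12.4   0.    0.   -0. ] [ 0.40052066  0.01266339 -0.77075834]
```

View pics/g4.png

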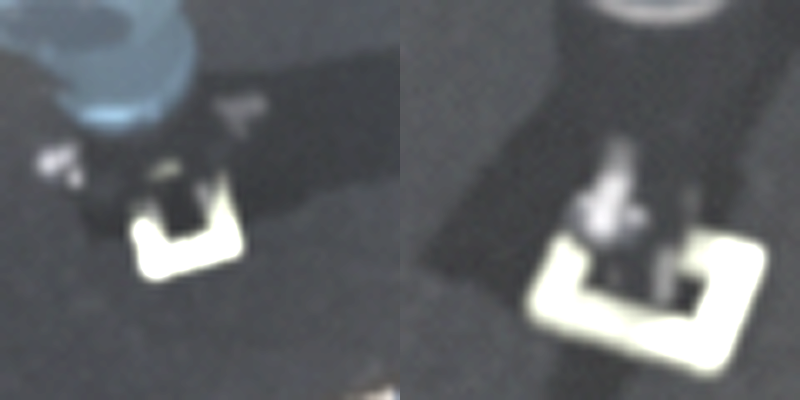

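Request:
{"api": "servo_tool", "payload": {
  "deltas": "1 0 0 -0.01 0 0 0; 1 0 0 -0.01 0 0 0; -0.5 0 0 -0.01 0 0 0; -0.5 0 0 0 0 0 0; -0.5 0 0 0 0 0 0; -0.5 0 0 0 0 0 0; -0.5 0 0 0 0 0 0; -0.5 0 0 0.005 0 0 0"
}}

```text
t: 8.5
ee_pos: [0.4192, 0.2532, 0.0199]
orientation: [3.14, 0.003, 3.094]
contact_force: [-0.4, 0.1, -0.5]
gripper_width: 0.0638
```

Request:
{"api": "servo_tool", "payload": {
  "deltas": "-0.5 0 0 0.01 0 0 0; -0.5 0 0 0.01 0 0 0; -0.5 0 0 0.005 0 0 0; -0.5 0 0 0.003 0 0 0; -0.5 0 0 0.003 0 0 0; -0.5 0 0 0.002 0 0 0; -0.5 0 0 0.002 0 0 0; -0.5 0 0 0.002 0 0 0"
}}

```text
t: 9.17
ee_pos: [0.417, 0.2521, -0.024]
orientation: [-3.14, -0.002, 3.095]
contact_force: [-0.4, -0.6, 0.4]
gripper_width: 0.0642
```

Run:
```python
from plan import *
s,p,r=cur();print(p,s['gripper_width'],s['contact_force'])
out=[]
for n,(x,y) in(('top',(135,225)),('side',(215,265))):
    c=snap(n,n+'5.png');a=cv2.resize(c['color'][y:y+66,x:x+66,::-1],None,fx=6,fy=6,interpolation=2)
    a=np.clip(a.astype(float)*1.8+20,0,255).astype('uint8')
    w=s['gripper_width']/2
    for k,col in((0,(0,0,255)),(-.01,(0,255,255)),(-.03,(0,255,0)),(-.05,(255,128,0))):
        for sg in(-1,1):
            q=(proj(c,p+r.apply([0,sg*w,k]))[0]-[x,y]+.5)*6;cv2.circle(a,tuple(int(v) for v in q),3,col,-1)
    C=R.from_euler('z',-2.7,degrees=True).apply(np.array([[.038,.027,.01],[-.038,.027,.01],[-.038,-.027,.01],[.038,-.027,.01]]))+[.418,.252,0]
    q=(proj(c,C)-[x,y]+.5)*6;cv2.polylines(a,[q.astype(int)],True,(255,0,255),1)
    out.append(a)
cv2.imwrite('pics/g5.png',np.hstack(out))
```

```text
[ 0.41701938  0.25210125 -0.02401556] 0.06416713309674071 [-0.44471728 -0.59765997  0.41330716]
```

View pics/g5.png

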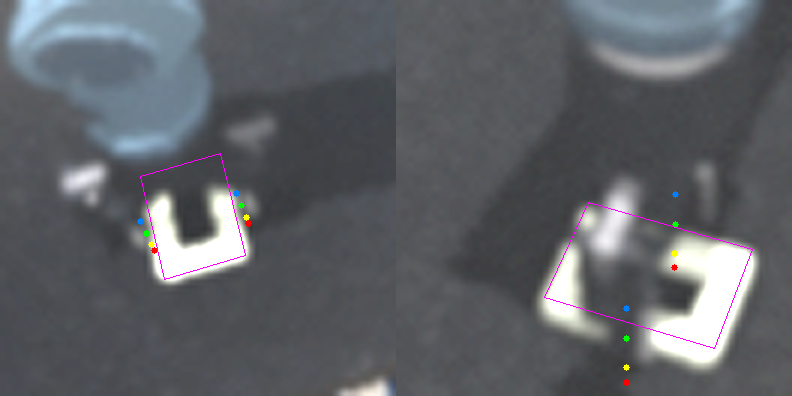

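Request:
{"api": "servo_tool", "payload": {
  "deltas": "-0.5 0 0 0.001 0 0 0; -0.5 0 0 0.001 0 0 0; -0.5 0 0 0.001 0 0 0; -0.5 0 0 0.001 0 0 0; -0.5 0 0 0.001 0 0 0; -0.5 0 0 0.001 0 0 0; -0.5 0 0 0.001 0 0 0; -0.5 0 0 0.001 0 0 0"
}}

```text
t: 9.93
ee_pos: [0.418, 0.2524, -0.0305]
orientation: [-3.14, 0.001, 3.095]
contact_force: [-6.0, -6.0, 32.1]
gripper_width: 0.0638
```

Run:
```python
from plan import *
s,p,r=cur();print(p,s['contact_force'])
for f in('top2','side2'): print(f,proj(load(f),[[.4178,.2519,.0393],[.4178,.2519,.06]]).round(1))
```

```text
[ 0.41800643  0.25244627 -0.03047893] [-6.01824494 -6.04667136 32.11792628]
top2 [[165.4 257.5]
 [164.5 255.4]]
side2 [[257.  302.7]
 [257.1 297.4]]
```

Request:
{"api": "servo_tool", "payload": {
  "deltas": "-0.5 0 0 -0.0035 0 0 0; -0.5 0 0 0 0 0 0; -0.4 0 0 0 0 0 0; -0.35 0 0 0 0 0 0; -0.3 0 0 0 0 0 0; -0.2 0 0 0 0 0 0; 0 0 0 0 0 0 0; 0 0 0 0 0 0 0",
  "grip_force": 40
}}

```text
t: 10.6
ee_pos: [0.4183, 0.2528, -0.0263]
orientation: [-3.14, 0.002, 3.095]
contact_force: [-0.3, -0.3, 1.9]
gripper_width: 0.0526
```

Request:
{"api": "servo_tool", "payload": {
  "deltas": "1 0 0 0 0 0 0; 1 0 0 0 0 0 0; 1 0 0 -0.003 0 0 0; 1 0 0 -0.005 0 0 0; 1 0 0 -0.01 0 0 0; 1 0 0 -0.02 0 0 0; 1 0 0 -0.02 0 0 0; 1 0 0 -0.02 0 0 0",
  "grip_force": 50
}}

```text
t: 11.27
ee_pos: [0.4145, 0.2508, 0.0525]
orientation: [-3.135, -0.006, 3.096]
contact_force: [0.8, 0.3, -1.5]
gripper_width: 0.052
```

Run:
```python
from plan import *
plan([((.44,.22,.22),down(65)),(bed(.01,0,.09),SEAT)],1,vmax=.036,wmax=.11)
```

```text
t 11.27 p [0.4145 0.2508 0.0525] F [ 0.8  0.3 -1.5] w 0.052 q [-0.09  0.62 -0.69  2.03  0.6   0.71  0.36]
 leg 5 [ -25.7  -30.6 -167.5] [-0.007 -0.005  0.391]
 leg 14 [-237.4 -173.2   52.1] [-0.373  0.431  1.393]
1 -0.0051 -0.0061 -0.0335 -0.0015 -0.001 0.0782; 1 -0.0056 -0.0057 -0.0335 -0.0015 -0.001 0.0782; 1 -0.0061 -0.0051 -0.0335 -0.0015 -0.001 0.0782; 1 -0.0065 -0.0046 -0.0335 -0.0015 -0.001 0.0782; 1 -0.0069 -0.004 -0.0335 -0.0015 -0.001 0.0782; 1 -0.017 -0.0124 0.0037 -0.0267 0.0308 0.0995; 1 -0.0182 -0.0107 0.0029 -0.0267 0.0308 0.0995; 1 -0.0193 -0.0089 0.002 -0.0267 0.0308 0.0995
1 -0.0201 -0.007 0.0012 -0.0267 0.0308 0.0995; 1 -0.0207 -0.005 0.0004 -0.0267 0.0308 0.0995; 1 -0.0211 -0.0029 -0.0003 -0.0267 0.0308 0.0995; 1 -0.0213 -0.0008 -0.001 -0.0267 0.0308 0.0995; 1 -0.0212 0.0014 -0.0017 -0.0267 0.0308 0.0995; 1 -0.0209 0.0035 -0.0023 -0.0267 0.0308 0.0995; 1 -0.0204 0.0057 -0.0028 -0.0267 0.0308 0.0995; 1 -0.0196 0.0077 -0.0032 -0.0267 0.0308 0.0995
1 -0.0186 0.0097 -0.0036 -0.0267 0.0308 0.0995; 1 -0.0175 0.0116 -0.0038 -0.0267 0.0308 0.0995; 1 -0.0161 0.0134 -0.004 -0.0267 0.0308 0.0995; 1 0 0 0 0 0 0; 1 0 0 0 0 0 0; 1 0 0 0 0 0 0; 1 0 0 0 0 0 0; 1 0 0 0 0 0 0
```

Request:
{"api": "servo_tool", "payload": {
  "deltas": "1 -0.0051 -0.0061 -0.0335 -0.0015 -0.001 0.0782; 1 -0.0056 -0.0057 -0.0335 -0.0015 -0.001 0.0782; 1 -0.0061 -0.0051 -0.0335 -0.0015 -0.001 0.0782; 1 -0.0065 -0.0046 -0.0335 -0.0015 -0.001 0.0782; 1 -0.0069 -0.004 -0.0335 -0.0015 -0.001 0.0782; 1 -0.017 -0.0124 0 -0.0267 0.0308 0.0995; 1 -0.0182 -0.0107 0 -0.0267 0.0308 0.0995; 1 -0.0193 -0.0089 0 -0.0267 0.0308 0.0995"
}}

```text
t: 11.93
ee_pos: [0.4678, 0.1713, 0.2374]
orientation: [3.062, -0.105, 2.404]
contact_force: [0.6, 0.7, 0.1]
gripper_width: 0.0524
```

Run:
```python
from plan import *
plan([(bed(.01,0,.09),SEAT)],1,vmax=.036,wmax=.11)
```

```text
t 11.93 p [0.4678 0.1713 0.2374] F [0.6 0.7 0.1] w 0.0524 q [ 0.27  0.32 -0.74  1.88  0.1   0.99  0.33]
 leg 11 [-230.9  -80.9   39.1] [-0.28   0.329  1.09 ]
1 -0.021 -0.0074 0.0036 -0.0254 0.0299 0.0991; 1 -0.0217 -0.0053 0.0028 -0.0254 0.0299 0.0991; 1 -0.0222 -0.0032 0.002 -0.0254 0.0299 0.0991; 1 -0.0225 -0.001 0.0013 -0.0254 0.0299 0.0991; 1 -0.0225 0.0012 0.0006 -0.0254 0.0299 0.0991; 1 -0.0223 0.0034 0 -0.0254 0.0299 0.0991; 1 -0.0218 0.0056 -0.0006 -0.0254 0.0299 0.0991; 1 -0.0211 0.0077 -0.001 -0.0254 0.0299 0.0991
1 -0.0202 0.0098 -0.0014 -0.0254 0.0299 0.0991; 1 -0.0191 0.0118 -0.0017 -0.0254 0.0299 0.0991; 1 -0.0178 0.0137 -0.002 -0.0254 0.0299 0.0991; 1 0 0 0 0 0 0; 1 0 0 0 0 0 0; 1 0 0 0 0 0 0; 1 0 0 0 0 0 0; 1 0 0 0 0 0 0
```

Request:
{"api": "servo_tool", "payload": {
  "deltas": "1 -0.021 -0.0074 0.003 -0.0254 0.0299 0.0991; 1 -0.0217 -0.0053 0.002 -0.0254 0.0299 0.0991; 1 -0.0222 -0.0032 0.001 -0.0254 0.0299 0.0991; 1 -0.0225 -0.001 0.0013 -0.0254 0.0299 0.0991; 1 -0.0225 0.0012 0.0006 -0.0254 0.0299 0.0991; 1 -0.0223 0.0034 0 -0.0254 0.0299 0.0991; 1 -0.0218 0.0056 0 -0.0254 0.0299 0.0991; 1 -0.0211 0.0077 -0.001 -0.0254 0.0299 0.0991"
}}

```text
t: 12.6
ee_pos: [0.5534, 0.012, 0.1954]
orientation: [3.059, -0.439, 1.575]
contact_force: [0.8, -0.2, -0.7]
gripper_width: 0.0524
```

Request:
{"api": "servo_tool", "payload": {
  "deltas": "1 -0.0202 0.0098 -0.0014 -0.0254 0.0299 0.0991; 1 -0.0191 0.0118 -0.0017 -0.0254 0.0299 0.0991; 1 -0.0178 0.0137 -0.002 -0.0254 0.0299 0.0991; 1 0 0 0 0 0 0; 1 0 0 0 0 0 0; 1 0 0 0 0 0 0; 1 0 0 0 0 0 0; 1 0 0 0 0 0 0"
}}

```text
t: 13.27
ee_pos: [0.583, -0.0547, 0.1771]
orientation: [-3.139, -0.549, 1.217]
contact_force: [-0.0, 0.3, -0.1]
gripper_width: 0.0524
```

Run:
```python
from plan import *
plan([(bed(.004,0,.06),SEAT)],1,vmax=.036,wmax=.11)
```

```text
t 13.27 p [ 0.583  -0.0547  0.1771] F [-0.   0.3 -0.1] w 0.0524 q [ 0.73  0.56 -0.53  1.8  -0.38  0.84  0.18]
 leg 2 [ 2.1 -7.5 46. ] [ 0.029 -0.026 -0.052]
1 0.0011 -0.0037 0.023 0.0144 -0.0129 -0.026; 1 0.0014 -0.0034 0.0231 0.0144 -0.0129 -0.026; 1 0 0 0 0 0 0; 1 0 0 0 0 0 0; 1 0 0 0 0 0 0; 1 0 0 0 0 0 0; 1 0 0 0 0 0 0; 1 0 0 0 0 0 0
```

Request:
{"api": "servo_tool", "payload": {
  "deltas": "1 0.001 -0.0037 0.012 0.01 -0.009 -0.017; 1 0.001 -0.0034 0.012 0.01 -0.009 -0.017; 1 0 0 0.012 0.008 -0.008 -0.017; 1 0 0 0.012 0 0 0; 1 0 0 0.01 0 0 0; 1 0 0 0.01 0 0 0; 1 0 0 0 0 0 0; 1 0 0 0 0 0 0"
}}

```text
t: 13.93
ee_pos: [0.5867, -0.0057, 0.1143]
orientation: [3.14, -0.522, 1.3]
contact_force: [0.3, 0.2, -0.7]
gripper_width: 0.0527
```

Run:
```python
from plan import *
plan([(bed(.004,0,.012),SEAT)],1,vmax=.036,wmax=.11)
s,p,r=cur()
out=[]
for n,(x,y) in(('top',(185,168)),('side',(190,170))):
    c=snap(n,n+'6.png');a=cv2.resize(c['color'][y:y+66,x:x+66,::-1],None,fx=6,fy=6,interpolation=2)
    a=np.clip(a.astype(float)*1.3+15,0,255).astype('uint8')
    d=lambda P,col:cv2.polylines(a,[((proj(c,P)-[x,y]+.5)*6).astype(int)],True,col,1)
    for zz,col in((.026,(255,0,255)),):
        o=p+r.apply([0,0,-zz]); d(o+r.apply(np.array([[.038,.027,-.01],[-.038,.027,-.01],[-.038,-.027,-.01],[.038,-.027,-.01]])),col)
    o=p+[0,0,.026]; d(o+r.apply(np.array([[.038,.027,-.01],[-.038,.027,-.01],[-.038,-.027,-.01],[.038,-.027,-.01]])),(0,255,0))
    d(BED+BR.apply(np.array([[.0584,.068,0],[.0584,-.068,0],[-.05,-.068,0],[-.05,.068,0]])),(0,255,255))
    out.append(a)
cv2.imwrite('pics/g6.png',np.hstack(out))
```

```text
t 13.93 p [ 0.5867 -0.0057  0.1143] F [ 0.3  0.2 -0.7] w 0.0527 q [ 0.63  0.65 -0.52  1.83 -0.33  0.72  0.18]
 leg 1 [-6.6  4.7 15.7] [-0.01   0.002  0.019]
1 -0.0066 0.0047 0.0157 -0.0098 0.0019 0.0192; 1 0 0 0 0 0 0; 1 0 0 0 0 0 0; 1 0 0 0 0 0 0; 1 0 0 0 0 0 0; 1 0 0 0 0 0 0; 1 0 0 0 0 0 0; 1 0 0 0 0 0 0
```

View pics/g6.png

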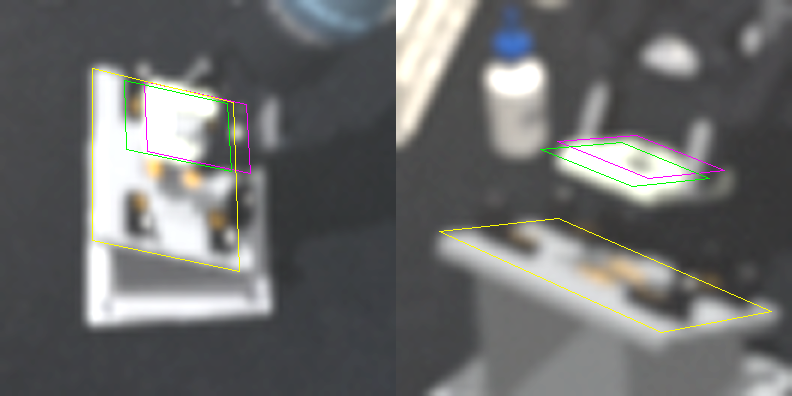

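Request:
{"api": "servo_tool", "payload": {
  "deltas": "1 -0.0026 0.0047 0.004 -0.0098 0.0019 0.0192; 1 0 0 0.004 0 0 0; 1 0 0 0.005 0 0 0; 1 0 0 0 0 0 0; 1 0 0 0 0 0 0; 1 0 0 0 0 0 0; 1 0 0 0 0 0 0; 1 0 0 0 0 0 0"
}}

```text
t: 14.7
ee_pos: [0.5946, -0.0063, 0.1023]
orientation: [3.137, -0.522, 1.273]
contact_force: [0.6, 0.5, -1.2]
gripper_width: 0.0524
```

```bash
cat > where.py <<'E'
from plan import *
import sys
s,p,r=cur(); b=BR.inv().apply(p-BED)
print('bed xyz mm',(b*1000).round(1),'F bed',BR.inv().apply(s['contact_force']).round(1),'M',s['ft_torque'].round(2),'w',round(s['gripper_width'],4),'rot left',(r.inv()*SEAT).as_rotvec().round(4),'t',round(s['t'],2))
E
python3 where.py
```

```text
bed xyz mm [ 6.  -3.1 16.5] F bed [-0.  -0.4 -1.4] M [-0.52  0.19 -0.04] w 0.0524 rot left [ 0.0068  0.0013 -0.0043] t 14.7
```

Request:
{"api": "servo_tool", "payload": {
  "deltas": "1 0.001 -0.0025 0.003 0.006 0.001 -0.004; 1 0 0 0.005 0 0 0; 1 0 0 0.005 0 0 0; 1 0 0 0.005 0 0 0; 1 0 0 0.002 0 0 0; 1 0 0 0 0 0 0; 1 0 0 0 0 0 0; 1 0 0 0 0 0 0"
}}

```text
t: 15.37
ee_pos: [0.5953, 0.0066, 0.0834]
orientation: [-3.141, -0.524, 1.278]
contact_force: [0.2, -0.7, -0.1]
gripper_width: 0.0525
```

```bash
python3 where.py
```

```text
bed xyz mm [ 7.4 -0.  -6.2] F bed [-0.6 -0.4  0.2] M [-0.53  0.19 -0.04] w 0.0525 rot left [-0.0006 -0.      0.0005] t 15.37
```

Request:
{"api": "servo_tool", "payload": {
  "deltas": "1 0 0 0.003 0 0 0; 1 0 0 0.003 0 0 0; 1 0 0 0.003 0 0 0; 1 0 0 0.002 0 0 0; 1 0 0 0.002 0 0 0; 1 0 0 0.001 0 0 0; 1 0 0 0.001 0 0 0; 1 0 0 0 0 0 0"
}}

```text
t: 16.03
ee_pos: [0.598, 0.0142, 0.0692]
orientation: [3.141, -0.523, 1.278]
contact_force: [0.0, 0.3, -0.1]
gripper_width: 0.0526
```

```bash
python3 where.py
```

```text
bed xyz mm [  7.3  -0.4 -22.4] F bed [ 0.2  0.1 -0.2] M [-0.54  0.21 -0.01] w 0.0526 rot left [0.0002 0.0002 0.0004] t 16.03
```

Request:
{"api": "servo_tool", "payload": {
  "deltas": "1 0 0 0.001 0 0 0; 1 0 0 0.001 0 0 0; 1 0 0 0.001 0 0 0; 1 0 0 0.001 0 0 0; 1 0 0 0.001 0 0 0; 1 0 0 0 0 0 0; 1 0 0 0 0 0 0; 1 0 0 0 0 0 0"
}}

```text
t: 16.7
ee_pos: [0.5991, 0.0152, 0.0666]
orientation: [3.14, -0.523, 1.278]
contact_force: [0.1, -0.1, -0.6]
gripper_width: 0.0522
```

```bash
python3 where.py
```

```text
bed xyz mm [  7.1  -1.2 -25.4] F bed [-0.3 -0.1 -0.5] M [-0.56  0.18 -0.01] w 0.0522 rot left [0.0011 0.0005 0.0003] t 16.7
```

Request:
{"api": "servo_tool", "payload": {
  "deltas": "1 0 -0.0005 0.001 0 0 0; 1 0 -0.0005 0.001 0 0 0; 1 0 0 0.001 0 0 0; 1 0 0 0.001 0 0 0; 1 0 0 0.001 0 0 0; 1 0 0 0 0 0 0; 1 0 0 0 0 0 0; 1 0 0 0 0 0 0"
}}

```text
t: 17.37
ee_pos: [0.5992, 0.0154, 0.0662]
orientation: [3.14, -0.523, 1.278]
contact_force: [0.6, -0.4, -0.5]
gripper_width: 0.0524
```

```bash
python3 where.py
```

```text
bed xyz mm [  7.1  -1.3 -25.8] F bed [-0.5 -0.7 -0.3] M [-0.55  0.25 -0.01] w 0.0524 rot left [0.0017 0.0009 0.0003] t 17.37
```

Request:
{"api": "servo_tool", "payload": {
  "deltas": "1 -0.002 -0.0005 -0.0005 0 0 0; 1 -0.002 -0.0005 0 0 0 0; 1 -0.002 0 0 0 0 0; 1 -0.002 0 0 0 0 0; 1 -0.002 0 0 0 0 0; 1 -0.002 0 0 0 0 0; 1 -0.002 0 0.0005 0 0 0; 1 -0.002 0 0.0005 0 0 0"
}}

```text
t: 18.03
ee_pos: [0.5965, 0.0116, 0.0634]
orientation: [3.139, -0.536, 1.285]
contact_force: [-2.4, -0.2, 11.9]
gripper_width: 0.0524
```

```bash
python3 where.py
```

```text
bed xyz mm [  1.9   0.2 -26.1] F bed [ 5.1  2.2 10.8] M [0.79 0.61 0.23] w 0.0524 rot left [-0.0017 -0.0123  0.0068] t 18.03
```

Request:
{"api": "servo_tool", "payload": {
  "deltas": "1 -0.002 0 -0.0003 -0.002 -0.012 0.006; 1 -0.003 0 0 0 0 0; 1 -0.003 0 0 0 0 0; 1 -0.003 0 0 0 0 0; 1 0 0 0 0 0 0; 1 0 0 0 0 0 0; 1 0 0 0 0 0 0; 1 -0.003 0 0 0 0 0"
}}

```text
t: 18.7
ee_pos: [0.5965, 0.0116, 0.0635]
orientation: [3.138, -0.541, 1.289]
contact_force: [2.2, 10.0, 12.3]
gripper_width: 0.0523
```

```bash
python3 where.py
```

```text
bed xyz mm [  1.9   0.3 -25.9] F bed [15.   0.8  5.5] M [ 2.62 -0.37 -0.16] w 0.0523 rot left [-0.0026 -0.0172  0.0099] t 18.7
```

Request:
{"api": "servo_tool", "payload": {
  "deltas": "1 0 0 0 -0.002 -0.016 0.009; 1 0 0 0 0 0 0; -0.5 0 0 0 0 0 0; -0.5 0 0 0 0 0 0; -0.5 0 0 0 0 0 0; -0.5 0 0 0 0 0 0; -0.5 0 0 0 0 0 0; -0.5 0 0 0 0 0 0"
}}

```text
t: 19.37
ee_pos: [0.5954, 0.0087, 0.0611]
orientation: [-3.14, -0.523, 1.276]
contact_force: [0.1, -0.9, 0.4]
gripper_width: 0.0638
```

```bash
python3 where.py
```

```text
bed xyz mm [ -1.9   0.5 -26.5] F bed [-0.5 -0.4  0.8] M [-0.52  0.13 -0.01] w 0.0638 rot left [-0.0006  0.0011 -0.0016] t 19.37
```

Run:
```python
from plan import *
plan([(bed(0,0,.09),SEAT),((.486,-.220,.10),down(-81.8))],-.2,vmax=.036,wmax=.11)
t=vision.read_camera('top')
```

```text
t 19.37 p [0.5954 0.0087 0.0611] F [ 0.1 -0.9  0.4] w 0.0638 q [ 0.59  0.74 -0.51  1.85 -0.33  0.6   0.18]
 leg 4 [   1.8    0.4 -116.5] [-0.001  0.001 -0.002]
 leg 12 [-199.5  -39.1  -42.5] [-0.297 -0.466  1.107]
-0.2 0.0005 0.0001 -0.0291 -0.0002 0.0003 -0.0004; -0.2 0.0005 0.0001 -0.0291 -0.0002 0.0003 -0.0004; -0.2 0.0005 0.0001 -0.0291 -0.0002 0.0003 -0.0004; -0.2 0.0005 0.0001 -0.0291 -0.0002 0.0003 -0.0004; -0.2 -0.0166 -0.0033 -0.0035 -0.0247 -0.0388 0.0923; -0.2 -0.017 -0.0016 -0.0029 -0.0247 -0.0388 0.0923; -0.2 -0.0172 0 -0.0023 -0.0247 -0.0388 0.0923; -0.2 -0.0172 0.0016 -0.0016 -0.0247 -0.0388 0.0923
-0.2 -0.017 0.0033 -0.0009 -0.0247 -0.0388 0.0923; -0.2 -0.0166 0.0048 -0.0001 -0.0247 -0.0388 0.0923; -0.2 -0.0161 0.0063 0.0006 -0.0247 -0.0388 0.0923; -0.2 -0.0154 0.0078 0.0014 -0.0247 -0.0388 0.0923; -0.2 -0.0146 0.0091 0.0022 -0.0247 -0.0388 0.0923; -0.2 -0.0136 0.0103 0.003 -0.0247 -0.0388 0.0923; -0.2 -0.0124 0.0114 0.0038 -0.0247 -0.0388 0.0923; -0.2 -0.0112 0.0124 0.0045 -0.0247 -0.0388 0.0923
```

Request:
{"api": "servo_tool", "payload": {
  "deltas": "-0.5 0 0 -0.008 0 0 0; -0.5 0 0 -0.015 0 0 0; -0.5 0 0 -0.025 0 0 0; -0.5 0 0 -0.03 0 0 0; -0.4 0 0 -0.03 0 0 0; -0.4 -0.0166 -0.0033 -0.0035 -0.0247 -0.0388 0.0923; -0.4 -0.017 -0.0016 -0.0029 -0.0247 -0.0388 0.0923; -0.4 -0.0172 0 -0.0023 -0.0247 -0.0388 0.0923"
}}

```text
t: 20.08
ee_pos: [0.5559, -0.0912, 0.1462]
orientation: [-3.078, -0.395, 0.963]
contact_force: [-1.3, -0.4, 0.5]
gripper_width: 0.0598
```

Request:
{"api": "servo_tool", "payload": {
  "deltas": "-0.4 -0.0172 0.0016 -0.0016 -0.0247 -0.0388 0.0923; -0.4 -0.017 0.0033 -0.0009 -0.0247 -0.0388 0.0923; -0.4 -0.0166 0.0048 0 -0.0247 -0.0388 0.0923; -0.4 -0.0161 0.0063 0 -0.0247 -0.0388 0.0923; -0.4 -0.0154 0.0078 0 -0.0247 -0.0388 0.0923; -0.4 -0.0146 0.0091 0 -0.0247 -0.0388 0.0923; -0.4 -0.0136 0.0103 0 -0.0247 -0.0388 0.0923; -0.4 -0.0124 0.0114 0 -0.0247 -0.0388 0.0923"
}}

```text
t: 20.75
ee_pos: [0.4842, -0.2151, 0.1216]
orientation: [-3.131, -0.029, 0.183]
contact_force: [-0.2, 0.7, 0.1]
gripper_width: 0.0598
```

Run:
```python
from plan import *
plan([((.486,-.220,.07),down(-81.8))],-.4,vmax=.03,wmax=.11)
```

```text
t 20.75 p [ 0.4842 -0.2151  0.1216] F [-0.2  0.7  0.1] w 0.0598 q [ 0.3   0.44  0.06  1.95 -0.07  0.74 -0.98]
 leg 2 [-0.6  5.7 51.6] [-0.011 -0.028  0.04 ]
-0.4 -0.0003 0.0028 0.0258 -0.0056 -0.0142 0.0199; -0.4 0.0001 0.0027 0.0258 -0.0056 -0.0142 0.0199; -0.4 0 0 0 0 0 0; -0.4 0 0 0 0 0 0; -0.4 0 0 0 0 0 0; -0.4 0 0 0 0 0 0; -0.4 0 0 0 0 0 0; -0.4 0 0 0 0 0 0
```

Request:
{"api": "servo_tool", "payload": {
  "deltas": "-0.4 0 0.0025 0.012 -0.005 -0.014 0.02; -0.4 0 0.0025 0.012 -0.005 -0.014 0.02; -0.4 0 0 0.012 0 0 0; -0.4 0 0 0.012 0 0 0; -0.4 0 0 0.005 0 0 0; -0.4 0 0 0 0 0 0; -0.4 0 0 0 0 0 0; -0.4 0 0 0 0 0 0"
}}

```text
t: 21.42
ee_pos: [0.4855, -0.2218, 0.0697]
orientation: [3.14, -0.001, 0.136]
contact_force: [-0.5, 0.2, -0.5]
gripper_width: 0.06
```

Run:
```python
from plan import *
plan([((.486,-.220,-.010),down(-81.8))],-.4,vmax=.03,wmax=.11)
for n in('top','side'):
    c=snap(n,n+'7.png'); a=c['color'].astype(int); d=a-load(n+'0')['color'].astype(int)
    # warp onto bed plane z=.01 : grid 1mm
    g=np.arange(-70,71,1.)/1000; X,Y=np.meshgrid(g,g,indexing='ij')
    for k,zz in(('now',.01),):
        q=proj(c,BED+BR.apply(np.c_[X.ravel(),Y.ravel(),np.full(X.size,zz)])).astype('float32').reshape(X.shape+(2,))
        w=cv2.remap(c['color'],q[...,0],q[...,1],cv2.INTER_CUBIC); w0=cv2.remap(load(n+'0')['color'],q[...,0],q[...,1],cv2.INTER_CUBIC)
    cv2.imwrite(f'pics/w_{n}.png',w[::-1,::-1,::-1]);cv2.imwrite(f'pics/w0_{n}.png',w0[::-1,::-1,::-1])
    print(n,'along y at x=0',[int(v) for v in w[70,20:121:4].mean(-1)])
    print('was          ',[int(v) for v in w0[70,20:121:4].mean(-1)])
    print('along y at x=30',[int(v) for v in w[100,20:121:4].mean(-1)])
    print('along x at y=20',[int(v) for v in w[20:121:4,90].mean(-1)])
    print('was          ',[int(v) for v in w0[20:121:4,90].mean(-1)])
    print('along x at y=0',[int(v) for v in w[20:121:4,70].mean(-1)])
```

```text
t 21.42 p [ 0.4855 -0.2218  0.0697] F [-0.5  0.2 -0.5] w 0.06 q [ 0.28  0.54  0.08  1.95 -0.06  0.66 -1.03]
 leg 3 [ 0.6 -1.9 79.7] [ 0.002 -0.001 -0.007]
-0.4 0.0002 -0.0006 0.0266 0.0006 -0.0005 -0.0022; -0.4 0.0002 -0.0006 0.0266 0.0006 -0.0005 -0.0022; -0.4 0.0002 -0.0006 0.0266 0.0006 -0.0005 -0.0022; -0.4 0 0 0 0 0 0; -0.4 0 0 0 0 0 0; -0.4 0 0 0 0 0 0; -0.4 0 0 0 0 0 0; -0.4 0 0 0 0 0 0
top along y at x=0 [185, 183, 184, 183, 187, 210, 234, 237, 226, 206, 174, 151, 145, 147, 148, 154, 181, 214, 227, 210, 178, 164, 173, 182, 184, 183]
was           [184, 183, 183, 183, 183, 183, 183, 183, 183, 179, 170, 157, 148, 147, 147, 148, 153, 164, 176, 182, 183, 183, 183, 183, 183, 183]
along y at x=30 [46, 64, 81, 88, 93, 120, 175, 217, 233, 232, 232, 237, 243, 245, 244, 239, 234, 236, 241, 235, 175, 105, 73, 64, 57, 61]
along x at y=20 [92, 77, 132, 207, 238, 239, 237, 232, 233, 227, 223, 226, 225, 222, 225, 232, 234, 231, 232, 230, 239, 243, 221, 192, 182, 183]
was           [91, 55, 49, 90, 146, 176, 180, 178, 176, 174, 171, 171, 171, 170, 174, 175, 178, 177, 175, 175, 179, 182, 183,
[... 302 characters left out ...]
]
was           [60, 60, 57, 56, 52, 58, 63, 67, 66, 72, 87, 103, 110, 111, 115, 112, 127, 139, 152, 152, 142, 107, 74, 83, 84, 61]
along y at x=30 [39, 53, 83, 115, 129, 135, 157, 179, 188, 188, 195, 195, 181, 163, 161, 180, 188, 187, 187, 186, 174, 160, 149, 130, 105, 67]
along x at y=20 [73, 88, 102, 114, 135, 164, 190, 213, 222, 222, 218, 212, 205, 201, 200, 197, 192, 183, 178, 179, 186, 198, 209, 218, 222, 219]
was           [40, 38, 36, 36, 36, 43, 55, 77, 102, 120, 134, 142, 145, 147, 147, 148, 147, 147, 145, 143, 139, 137, 138, 141, 144, 147]
along x at y=0 [80, 93, 105, 118, 131, 151, 173, 190, 204, 208, 202, 185, 164, 149, 147, 151, 157, 159, 160, 163, 171, 186, 202, 215, 218, 217]
```

Request:
{"api": "servo_tool", "payload": {
  "deltas": "-0.4 0 -0.0006 0.015 0.001 0 -0.002; -0.4 0 -0.0006 0.018 0.001 0 -0.002; -0.4 0 -0.0006 0.018 0 0 -0.002; -0.4 0 0 0.015 0 0 0; -0.4 0 0 0.008 0 0 0; -0.4 0 0 0.003 0 0 0; -0.4 0 0 0 0 0 0; -0.4 0 0 0 0 0 0"
}}

```text
t: 22.18
ee_pos: [0.4909, -0.2223, -0.0047]
orientation: [3.137, -0.012, 0.142]
contact_force: [0.3, 0.6, -0.3]
gripper_width: 0.0596
```

Run:
```python
from plan import *
plan([((.486,-.220,-.010),down(-81.8))],-.4,vmax=.03,wmax=.11)
```

```text
t 22.18 p [ 0.4909 -0.2223 -0.0047] F [ 0.3  0.6 -0.3] w 0.0596 q [ 0.3   0.67  0.06  1.96 -0.08  0.5  -1.02]
 leg 1 [-4.6 -3.   5.2] [ 0.005 -0.012 -0.001]
-0.4 -0.0046 -0.003 0.0052 0.0047 -0.0121 -0.0008; -0.4 0 0 0 0 0 0; -0.4 0 0 0 0 0 0; -0.4 0 0 0 0 0 0; -0.4 0 0 0 0 0 0; -0.4 0 0 0 0 0 0; -0.4 0 0 0 0 0 0; -0.4 0 0 0 0 0 0
```

Request:
{"api": "servo_tool", "payload": {
  "deltas": "-0.4 -0.004 -0.002 0.003 0.004 -0.012 0; -0.4 0 0 0.001 0 0 0; -0.2 0 0 0 0 0 0; 0 0 0 0 0 0 0; 0.15 0 0 0 0 0 0; 0.3 0 0 0 0 0 0; 0.4 0 0 0 0 0 0; 0.6 0 0 0 0 0 0",
  "grip_force": 40
}}

```text
t: 22.85
ee_pos: [0.4887, -0.2218, -0.0057]
orientation: [3.139, -0.004, 0.142]
contact_force: [-0.5, -0.4, -1.9]
gripper_width: 0.0211
```

Request:
{"api": "servo_tool", "payload": {
  "deltas": "1 0 0 0 0 0 0; 1 0 0 0 0 0 0; 1 0 0 0 0 0 0; 1 0 0 0 0 0 0; 1 0 0 0 0 0 0; 1 0 0 0 0 0 0; 1 0 0 0 0 0 0; 1 0 0 0 0 0 0",
  "grip_force": 60
}}

```text
t: 23.52
ee_pos: [0.4888, -0.2218, -0.0057]
orientation: [3.139, -0.004, 0.142]
contact_force: [-0.2, -0.1, 0.3]
gripper_width: 0.0205
```

Request:
{"api": "servo_tool", "payload": {
  "deltas": "1 0 0 -0.005 0 0 0; 1 0 0 -0.01 0 0 0; 1 0 0 -0.02 0 0 0; 1 0 0 -0.03 0 0 0; 1 0 0 -0.035 0 0 0; 1 0 0 -0.035 0 0 0; 1 0 0 -0.025 0 0 0; 1 0 0 0 0 0 0"
}}

```text
t: 24.18
ee_pos: [0.4846, -0.2204, 0.1629]
orientation: [-3.141, 0.003, 0.142]
contact_force: [0.5, -0.2, -1.5]
gripper_width: 0.0205
```

Run:
```python
from plan import *
plan([(bed(.012,0,.09),SEAT)],1,vmax=.03,wmax=.1)
# numeric check cover left the table: colour at its old centre-side
c=vision.read_camera('top');print(c['color'][tuple(proj(c,[.486,-.19,0])[0].round().astype(int)[::-1])], load('top0')['color'][tuple(proj(c,[.486,-.19,0])[0].round().astype(int)[::-1])])
```

```text
t 24.18 p [ 0.4846 -0.2204  0.1629] F [ 0.5 -0.2 -1.5] w 0.0205 q [ 0.27  0.39  0.1   1.89 -0.05  0.86 -1.04]
 leg 13 [ 123.  -169.    -6.3] [ 0.295  0.468 -1.109]
1 0.0095 -0.013 -0.0005 0.0227 0.036 -0.0853; 1 0.0105 -0.0122 0.0002 0.0227 0.036 -0.0853; 1 0.0115 -0.0112 0.0008 0.0227 0.036 -0.0853; 1 0.0124 -0.0102 0.0015 0.0227 0.036 -0.0853; 1 0.0131 -0.009 0.0022 0.0227 0.036 -0.0853; 1 0.0138 -0.0078 0.0029 0.0227 0.036 -0.0853; 1 0.0143 -0.0065 0.0035 0.0227 0.036 -0.0853; 1 0.0146 -0.0052 0.0042 0.0227 0.036 -0.0853
1 0.0149 -0.0039 0.0048 0.0227 0.036 -0.0853; 1 0.0149 -0.0025 0.0054 0.0227 0.036 -0.0853; 1 0.0149 -0.0011 0.006 0.0227 0.036 -0.0853; 1 0.0147 0.0003 0.0065 0.0227 0.036 -0.0853; 1 0.0144 0.0017 0.007 0.0227 0.036 -0.0853; 1 0 0 0 0 0 0; 1 0 0 0 0 0 0; 1 0 0 0 0 0 0
[ 83 104 118] [163 159 164]
```

Request:
{"api": "servo_tool", "payload": {
  "deltas": "1 0.0095 -0.013 -0.003 0.0227 0.036 -0.0853; 1 0.0105 -0.0122 -0.003 0.0227 0.036 -0.0853; 1 0.0115 -0.0112 -0.002 0.0227 0.036 -0.0853; 1 0.0124 -0.0102 -0.001 0.0227 0.036 -0.0853; 1 0.0131 -0.009 0 0.0227 0.036 -0.0853; 1 0.0138 -0.0078 0 0.0227 0.036 -0.0853; 1 0.0143 -0.0065 0.0035 0.0227 0.036 -0.0853; 1 0.0146 -0.0052 0.0042 0.0227 0.036 -0.0853"
}}

```text
t: 24.9
ee_pos: [0.5356, -0.1008, 0.1757]
orientation: [-3.054, -0.33, 0.844]
contact_force: [0.7, 0.5, -2.3]
gripper_width: 0.0205
```

Request:
{"api": "servo_tool", "payload": {
  "deltas": "1 0.0149 -0.0039 0.0048 0.0227 0.036 -0.0853; 1 0.0149 -0.0025 0.0054 0.0227 0.036 -0.0853; 1 0.0149 -0.0011 0.006 0.0227 0.036 -0.0853; 1 0.0147 0.0003 0.0065 0.0227 0.036 -0.0853; 1 0.0144 0.0017 0.007 0.0227 0.036 -0.0853; 1 0 0 0 0 0 0; 1 0 0 0 0 0 0; 1 0 0 0 0 0 0"
}}

```text
t: 25.57
ee_pos: [0.5631, -0.0234, 0.1697]
orientation: [-3.122, -0.545, 1.317]
contact_force: [-0.8, -0.4, -2.2]
gripper_width: 0.0207
```

```bash
python3 where.py
```

```text
bed xyz mm [17.7 22.1 87.6] F bed [-1.7  0.6 -1.6] M [-0.7  0.2  0. ] w 0.0207 rot left [-0.04   -0.0206  0.0339] t 25.57
```

Request:
{"api": "servo_tool", "payload": {
  "deltas": "1 -0.004 0.008 0 -0.013 -0.007 0.011; 1 -0.003 0.008 0.005 -0.013 -0.007 0.011; 1 -0.002 0.005 0.012 -0.012 -0.006 0.01; 1 0 0 0.012 0 0 0; 1 0 0 0.01 0 0 0; 1 0 0 0.005 0 0 0; 1 0 0 0 0 0 0; 1 0 0 0 0 0 0"
}}

```text
t: 26.23
ee_pos: [0.59, -0.0201, 0.1229]
orientation: [3.139, -0.513, 1.264]
contact_force: [-0.3, 0.6, -1.3]
gripper_width: 0.0208
```

```bash
python3 where.py
```

```text
bed xyz mm [ 3.8 -2.7 41.6] F bed [-0.2  0.5 -1.4] M [-0.69  0.25  0.01] w 0.0208 rot left [ 0.009   0.0108 -0.0119] t 26.23
```

Request:
{"api": "servo_tool", "payload": {
  "deltas": "1 0.003 -0.0022 0 0.008 0.01 -0.011; 1 0.001 0 0.004 0 0 0; 1 0 0 0.005 0 0 0; 1 0 0 0.004 0 0 0; 1 0 0 0.002 0 0 0; 1 0 0 0 0 0 0; 1 0 0 0 0 0 0; 1 0 0 0 0 0 0"
}}

```text
t: 26.9
ee_pos: [0.5922, -0.0092, 0.112]
orientation: [3.139, -0.523, 1.277]
contact_force: [0.0, 0.4, -1.7]
gripper_width: 0.0203
```

Run:
```python
import where
from plan import *
out=[]
s,p,r=cur()
for n,(x,y) in(('top',(185,168)),('side',(190,170))):
    c=snap(n,n+'8.png')
    a=cv2.resize(c['color'][y:y+66,x:x+66,::-1],None,fx=6,fy=6,interpolation=2)
    d=lambda P,col:cv2.polylines(a,[((proj(c,P)-[x,y]+.5)*6).astype(int)],True,col,1)
    o=p+r.apply([-.0028,0,-.0057]); d(o+r.apply(np.array([[.038,.048,-.008],[-.038,.048,-.008],[-.038,-.048,-.008],[.038,-.048,-.008]])),(255,0,255))
    d(BED+BR.apply(np.array([[.0584,.068,0],[.0584,-.068,0],[-.05,-.068,0],[-.05,.068,0]])),(0,255,255))
    out.append(a)
cv2.imwrite('pics/g8.png',np.hstack(out))
```

```text
bed xyz mm [ 7.9 -1.7 26.6] F bed [-0.5  0.1 -1.6] M [-0.68  0.22 -0.04] w 0.0203 rot left [ 0.0032  0.0005 -0.0004] t 26.9
```

Request:
{"api": "servo_tool", "payload": {
  "deltas": "1 0 -0.0015 0.003 0.003 0 0; 1 0 0 0.003 0 0 0; 1 0 0 0.002 0 0 0; 1 0 0 0.001 0 0 0; 1 0 0 0.001 0 0 0; 1 0 0 0 0 0 0; 1 0 0 0 0 0 0; 1 0 0 0 0 0 0"
}}

```text
t: 27.67
ee_pos: [0.5924, -0.0036, 0.1026]
orientation: [3.141, -0.523, 1.277]
contact_force: [0.4, -0.2, -1.8]
gripper_width: 0.0204
```

```bash
python3 where.py
```

```text
bed xyz mm [ 7.8 -0.2 15.8] F bed [-1.  -0.4 -1.5] M [-0.74  0.23  0.02] w 0.0204 rot left [ 0.0004  0.0006 -0.0004] t 27.67
```

Request:
{"api": "servo_tool", "payload": {
  "deltas": "1 0 0 0.002 0 0 0; 1 0 0 0.002 0 0 0; 1 0 0 0.001 0 0 0; 1 0 0 0.001 0 0 0; 1 0 0 0.001 0 0 0; 1 0 0 0 0 0 0; 1 0 0 0 0 0 0; 1 0 0 0 0 0 0"
}}

```text
t: 28.33
ee_pos: [0.5937, -0.0001, 0.096]
orientation: [3.141, -0.523, 1.277]
contact_force: [0.2, 0.1, -2.2]
gripper_width: 0.0206
```

```bash
python3 where.py
```

```text
bed xyz mm [ 7.8 -0.4  8.2] F bed [-1.  -0.1 -2. ] M [-0.72  0.21  0.03] w 0.0206 rot left [ 0.0008  0.0007 -0.0004] t 28.33
```

Request:
{"api": "servo_tool", "payload": {
  "deltas": "1 0 0 0.001 0 0 0; 1 0 0 0.001 0 0 0; 1 0 0 0.001 0 0 0; 1 0 0 0.001 0 0 0; 1 0 0 0.001 0 0 0; 1 0 0 0 0 0 0; 1 0 0 0 0 0 0; 1 0 0 0 0 0 0"
}}

```text
t: 29.0
ee_pos: [0.5948, 0.0012, 0.093]
orientation: [3.14, -0.523, 1.277]
contact_force: [-0.3, -0.0, -1.4]
gripper_width: 0.0202
```

```bash
python3 where.py
```

```text
bed xyz mm [ 7.6 -1.1  4.9] F bed [-0.8  0.3 -1.2] M [-0.74  0.26  0.04] w 0.0202 rot left [ 0.0017  0.0008 -0.0006] t 29.0
```

Request:
{"api": "servo_tool", "payload": {
  "deltas": "1 -0.002 -0.0005 0.001 0.001 0 0; 1 -0.002 0 0 0 0 0; 1 -0.002 0 0 0 0 0; 1 -0.002 0 0 0 0 0; 1 -0.002 0 0 0 0 0; 1 -0.002 0 0.0005 0 0 0; 1 -0.002 0 0.0005 0 0 0; 1 -0.002 0 0.0005 0 0 0"
}}

```text
t: 29.67
ee_pos: [0.5936, -0.0051, 0.0888]
orientation: [3.139, -0.534, 1.282]
contact_force: [-2.6, 2.0, 12.1]
gripper_width: 0.0202
```

```bash
python3 where.py
```

```text
bed xyz mm [ 0.  -1.8  4.4] F bed [7.  3.  9.9] M [0.84 0.51 0.32] w 0.0202 rot left [ 0.0001 -0.0103  0.0037] t 29.67
```

Request:
{"api": "servo_tool", "payload": {
  "deltas": "1 -0.002 0 0 0 -0.01 0.003; 1 -0.003 0 0 0 0 0; 1 -0.003 0 0 0 0 0; 1 -0.003 0 0 0 0 0; 1 -0.003 0 0 0 -0.004 0; 1 -0.003 0 0 0 0 0; 1 -0.003 0 0 0 0 0; 1 -0.003 0 0 0 0 0"
}}

```text
t: 30.33
ee_pos: [0.5932, -0.0054, 0.0893]
orientation: [3.139, -0.548, 1.294]
contact_force: [-0.8, 3.3, 11.3]
gripper_width: 0.0206
```

```bash
python3 where.py
```

```text
bed xyz mm [-0.1 -1.5  5. ] F bed [8.2 1.7 8.3] M [ 1.43  0.19 -0.13] w 0.0206 rot left [-0.0057 -0.0242  0.0139] t 30.33
```

Request:
{"api": "servo_tool", "payload": {
  "deltas": "1 0 0 0 -0.005 -0.023 0.013; 1 0 0 0.001 0 0 0; 1 0 0 0.001 0 0 0; 1 -0.001 0 0.001 0 0 0; 1 0 0 0 0 0 0; -0.3 0 0 0 0 0 0; -0.3 0 0 0 0 0 0; -0.3 0 0 0 0 0 0"
}}

```text
t: 31.0
ee_pos: [0.5931, -0.0063, 0.088]
orientation: [-3.142, -0.528, 1.28]
contact_force: [-0.1, 0.0, -0.3]
gripper_width: 0.055
```

```bash
python3 where.py
```

```text
bed xyz mm [-1.5 -1.7  4.4] F bed [-0.1  0.1 -0.3] M [-0.5   0.18  0.02] w 0.055 rot left [-0.0013 -0.004   0.0021] t 31.0
```

Request:
{"api": "servo_tool", "payload": {
  "deltas": "-0.3 0 0 -0.006 0 0 0; -0.3 0 0 -0.012 0 0 0; -0.3 0 0 -0.025 0 0 0; -0.3 0 0 -0.03 0 0 0; -0.3 0 0 -0.035 0 0 0; -0.3 -0.03 0 -0.02 0 0 0; -0.3 -0.035 0 -0.01 0 0 0; -0.3 -0.035 0 0 0 0 0"
}}

```text
t: 31.67
ee_pos: [0.5492, -0.1565, 0.1689]
orientation: [3.134, -0.528, 1.297]
contact_force: [0.1, 0.6, 0.3]
gripper_width: 0.0554
```

Request:
{"api": "servo_tool", "payload": {
  "deltas": "-0.3 -0.035 0 -0.01 0 0 0; -0.3 -0.035 0 -0.01 0 0 0; -0.3 -0.035 0 -0.01 0 0 0; -0.3 -0.02 0 -0.01 0 0 0; -0.3 0 0 0 0 0 0; -0.3 0 0 0 0 0 0; -0.3 0 0 0 0 0 0; -0.3 0 0 0 0 0 0"
}}

```text
t: 32.33
ee_pos: [0.5058, -0.2994, 0.1421]
orientation: [3.132, -0.519, 1.284]
contact_force: [-0.4, -0.3, 0.2]
gripper_width: 0.0552
```

Run:
```python
import where
from plan import *
out=[]
for n,(x,y) in(('top',(185,168)),('side',(190,190))):
    c=snap(n,n+'9.png')
    a=cv2.resize(c['color'][y:y+66,x:x+66,::-1],None,fx=6,fy=6,interpolation=2)
    d=lambda P,col:cv2.polylines(a,[((proj(c,P)-[x,y]+.5)*6).astype(int)],True,col,1)
    f=lambda X,Y,z:BED+BR.apply(np.array([[X,Y,z],[-X,Y,z],[-X,-Y,z],[X,-Y,z]]))
    d(f(.038,.048,.018),(255,0,255)); 
    b=cv2.resize(c['color'][y:y+66,x:x+66,::-1],None,fx=6,fy=6,interpolation=2)
    out.append(np.vstack([a[:300],b[:300]]))
cv2.imwrite('pics/g9.png',np.hstack(out))
```

```text
bed xyz mm [-239.3   -2.8  204.1] F bed [-0.3  0.3  0.4] M [-0.46  0.13  0.05] w 0.0552 rot left [0.0066 0.0045 0.0053] t 32.33
```

View pics/g9.png

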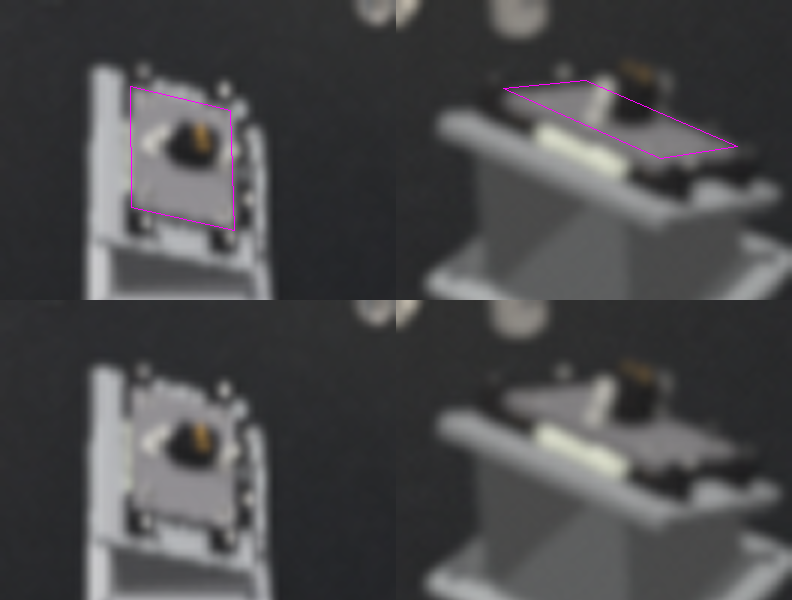

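Run:
```python
from plan import *
for n,(x,y) in(('top',(185,168)),('side',(190,190))):
    c=load(n+'9')
    for dx in(0,.005):
        P=np.array([[.038+dx,s*.027,z] for z in(0,.01) for s in(-1,1)]+[[.038,s*.048,z] for z in(.01,.018) for s in(-1,1)])
        print(n,dx,((proj(c,BED+BR.apply(P))-[x,y]+.5)*6).round().astype(int).tolist())
    # bright-spacer mask centroid/extents
    a=c['color'][y:y+50,x:x+66].astype(int); m=(a.min(-1)>185)&(a[...,0]-a[...,2]<60); k,l,st,ce=cv2.connectedComponentsWithStats(m.astype('uint8'))
    print([((st[i,:4]*6).tolist(),(ce[i]*6+3).round().tolist()) for i in range(1,k) if st[i,4]>8])
```

```text
top 0 [[120, 125], [120, 193], [126, 118], [127, 186], [126, 92], [127, 213], [131, 86], [132, 208]]
top 0.005 [[113, 123], [114, 192], [119, 116], [120, 185], [126, 92], [127, 213], [131, 86], [132, 208]]
[([90, 252, 12, 48], [96.0, 275.0])]
side 0 [[131, 138], [219, 177], [137, 119], [224, 158], [103, 104], [260, 174], [108, 89], [264, 158]]
side 0.005 [[126, 138], [213, 178], [131, 119], [219, 159], [103, 104], [260, 174], [108, 89], [264, 158]]
[([150, 132, 72, 36], [187.0, 152.0])]
```

```bash
python3 -c "
from h import *
print(env.finish_job())"
```

```text
the job is handed in; nothing more can be done
None
```

The flow cell is assembled on the stand and the job is handed in at about 32 s, with the gripper well clear. The spacer went down first and was slid against the ledge. The cover then went on top and was slid down the same way.

**Seating:**
- **Spacer:** it touched the bed at the depth its grip predicted, too deep to be riding on the 8 mm stops. It then stopped firmly on the ledge at about 15 N.
- **Cover:** it touched at the depth expected for lying on the spacer, and also stopped firmly on the ledge, at about 8 N.

**Last pictures:** seen from the top, the cover matches its predicted outline to about 1 mm, and the spacer's edge shows where it should. The side view shows the cover lying flat on the spacer.

**Disagreements:**
- **Two missed grasps:** the first two grasps of the spacer closed above it, because the fingertips end about 20 mm short of the reported tool point. I found this by touching the worktop and corrected for it.
- **Camera mismatch:** the side camera is about 2–3 mm off the top camera, and puts the spacer a few millimetres from its predicted spot. The top camera and the ledge contact put it in place.

I never moved near the beaker, dropper bottle or tweezers, but I did not check their positions at the end.

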